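# Put the serviced document scanner's boards and rollers back into its shells

### The job

Put the opened scanner's parts back: seat the larger board (the power board) fully down over the four posts of the base shell, then the smaller board (the control board) over the same posts above it, both with their white plug strip on the side of the shell's cable opening; and lay the long and the short rubber roller each in the bearings of the shell it fits. Set every part down rather than dropping it, and leave the multimeter and the dish of screws where they stand.

Things in the scene. Friction and masses are not known exactly. Their poses are not given: they have to be found in the camera images.
- power_board_c (a point): Larger green board, flat on the bench: 98 x 116 (x, y) x 4 mm, 16 mm holes at (+-32, +-40) mm. Grip the black, tape-banded transformer block in its middle, 34 x 30 mm, 15 mm tall, across y between the holes. White plug strip, 10 mm tall, on its +x edge; 14 mm tall capacitors on its -x edge. Point: centre of the block, 11.5 mm above the underside, over the holes' middle. z up. 0.16 kg.
- control_board_c (a point): Smaller green board, flat on the bench: 82 x 98 (x, y) x 4 mm, 7.5 mm holes at (+-32, +-40) mm. Grip the finned aluminium heat sink in its middle, 34 x 26 mm, 20 mm tall above the board, across y. White plug strip, 8 mm tall, on its +x edge. Point: centre of the heat sink, 14 mm above the board's underside, over the holes' middle. z up. 0.11 kg.
- long_roller_c (a point): Long feed roller lying on the bench: black rubber tyre 24 mm in diameter, 100 mm long, on a steel shaft 8 mm in diameter, 140 mm long (20 mm bare at each end). Point: its centre, 12 mm above the bench; y is its axis. Grip across the middle of the tyre. It can roll. 0.14 kg.
- short_roller_c (a point): Short feed roller lying on the bench: black rubber tyre 24 mm in diameter, 56 mm long, on a steel shaft 8 mm in diameter, 96 mm long (20 mm bare at each end). Point: its centre, 12 mm above the bench; y is its axis. Grip across the middle of the tyre. It can roll. 0.09 kg.
- base_shell: Fixed cream tray 136 x 150 mm (x, y), rim 14 mm high. Origin: underside centre, z up. Four stepped posts at (+-32, +-40) mm: 22 mm thick foot up to 16 mm height, 12 mm brass shank up to 42 mm (top edge chamfered), pointed 4 mm pin up to 56 mm. The power board goes over the shanks onto the feet (underside at 16 mm), the control board over the pins onto the shanks (underside at 42 mm).
- cable_opening (a point): The cable opening: a 56 mm wide gap in the middle of the base shell's +x rim. The point lies in the gap, 66 mm from the shell's centre along its +x, 10 mm above the bench. It is the side away from the robot, between two small hinge lugs, opposite the sloping apron with three buttons. Both boards' plug strips belong on this side.
- long_carrier: Fixed cream tray 96 x 172 mm (x, y), 10 mm rim, vent grid; two upright bearing cheeks 8 mm thick, 53 mm high, 112 mm apart inside (along y), each with a slot from above: about 30 mm wide at the top, 10 mm from 42 mm height down, bottom at 30 mm. Origin: underside centre, z up. The long roller's shaft ends lie in the slots, its centre 34 mm above the origin, axis along y, either way round.
- short_carrier: Fixed cream tray 96 x 128 mm (x, y), like the other but with its bearing cheeks 68 mm apart inside (along y). The short roller's shaft ends lie in the slots, its centre 34 mm above the origin, axis along y, either way round.
- multimeter: Red hand-held multimeter, propped up on its stand at the left of the bench, 80 mm wide, about 155 mm high. Origin on the bench under it. To be left alone.
- screw_dish: Small round steel dish with screws, 50 mm in diameter, 13 mm high, on the bench among the parts. Origin: underside centre. To be left alone.

How it is judged:
By the outcome, as a careful person would: the job done as asked, in the order asked, and still so for the second after the job is handed in, with the robot touching nothing.
It also fails if it takes over 138 s, if anything falls off the work surface, if the arm or the gripper's body presses on something with over 40 N, if the wrist force passes 120 N, or if a joint passes its speed limit or range.

### The arm

A 7-joint arm with a two-finger parallel gripper is mounted at the origin on the work surface. World frame = base frame: x ahead of the robot, y to its left, z up, the work surface at z = 0. Lengths are in mm, angles in rad, forces in N, time in s.
With the tool pointing down it reaches from about 400 to 875 mm from the base axis. Payload 4.4 kg.
Tool frame: the origin (TCP) lies at the very end of the fingers, on their centre line; the grasp point (between the pads) lies 19 mm behind it; z points along the fingers, y is the line along which they close (so a half turn about z gives the same grasp; the last joint's range is limited). The gripper opens to 85 mm and grips with 20 to 120 N. Pads are 22 mm wide; open, the fingers measure 114 mm over their backs; the gripper's body (76 mm by 85 mm) begins 54 mm behind the grasp point. The pads swing forward as they close: fully open they stand 13 mm farther back than shut.
Start: joints at [1.212, 0.628, 0.038, 1.517, -0.027, 0.996, -0.02], TCP at [187.64, -622.342, 231.313] pointing down, gripper open.
Joint ranges: [-3.06, 3.06], [-0.37, 2.12], [-1.25, 1.32], [0.18, 2.47], [-1.1, 4.24], [0.23, 1.98], [-2.94, 2.94]. Speed limits (rad/s): [2.57, 2.57, 3.14, 3.14, 3.14, 3.14, 3.14].

### API

Orientations are given as [roll, pitch, yaw] about the fixed x, y, z axes, in that order (R = Rz(yaw) Ry(pitch) Rx(roll)).
In Python, from cell import sensors, get_image, camera_params, order gives the robot as it stands.
- The arm moves only by the shell command python3 -m inch 'ROWS' [OPENING]. ROWS is JSON, a list that holds one entry, the list of rows, each a list of 4 numbers: the shift along the tool's x, y, z in cm, then the turn about the tool's z in degrees. A call has 1 to 8 rows; each row is the pose to reach, as a shift and turn from the pose commanded when the call began, along the tool's axes at that moment; what a row does not reach only later rows make up. A row lasts 1/12 s, in which the tool goes at most 41.7 mm and 7.16 degrees, less where a joint would pass 70% of its speed; a pose out of reach is approached as far as the arm can. A call with a gripper value outside its range is refused whole. OPENING is the finger opening in cm, from 0 to 8.54, set as the call begins (- or left out, the last holds). The fingers move at their own pace and stop on an object; the grip force is fixed at half the most. Time passes only in rows, so rows that repeat a pose let the fingers close. It gives the time, the measured TCP pose, the force, the opening and the grip force at its end, in the units of the state.
- sensors.read_state(): the state, without advancing time (a new reading comes with each control period).
- get_image(name): name is "scene" or "side" or "wrist"; returns the picture (400x640x3 uint8, blue, green, red); there is no depth.
- camera_params(name): a dict with "mtx" (3x3 intrinsics, pixels), "D" ([k1, k2, p1, p2, k3] as OpenCV has them; the pictures are not rectified), "rvec" (rotation vector, rad) and "tvec" (3), from world to camera coordinates, as OpenCV has them. Camera axes: x right, y down, z forward; pixel columns grow to the right and rows downward; lengths in mm; the calibration is good to about 2 mm. A picture is of the moment at which its call begins: read the wrist's pose just before it. camera_params takes no time and is no camera call; for the wrist camera it gives the pose at the moment of the call.
- order.finish_job(): hands the job in; it is judged then, once.
The state is a dict: "clock": time; "qpos": joint angles; "qd": joint speeds; "tau": joint torques, N m; "eef_pos": TCP position; "tool_rot": TCP orientation; "force": force on the tool from outside, world axes, zero at the start; "torque": the same for the moment, N m; "width": finger opening in mm; "gripper_force": force on a finger pad.
Only numpy, scipy, OpenCV 4.12 (cv2) and the standard library are available. Lean on these libraries where they do the work, as an engineer would, in place of code of your own. Each camera call takes 0.05 s, during which the arm holds its last target. There are 200 camera calls.

## Working session

There is one attempt and no reset: what is moved stays moved. The work goes in short steps, Python scripts to look and compute and a shell command to move; the robot and the scene stay as the last step left them, time stands still between calls to the robot, and variables do not carry over. Pictures are saved under pics/ and viewed, at most 14 in all, crops included, and the job is handed in when it is done.

```bash
mkdir -p pics; ls; cat > h.py <<'E'
import numpy as np, cv2
from cell import sensors, get_image, camera_params, order
from scipy.spatial.transform import Rotation as R
def ray(p,uv):
    n=cv2.undistortPoints(np.array([[uv]],float),np.array(p["mtx"]),np.array(p["D"]))[0,0]
    r=cv2.Rodrigues(np.array(p["rvec"],float))[0]; t=np.array(p["tvec"],float).ravel()
    return -r.T@t, r.T@np.array([n[0],n[1],1])
def at(p,uv,z):
    o,d=ray(p,uv); return o+d*(z-o[2])/d[2]
def px(p,X):
    return cv2.projectPoints(np.array(X,float).reshape(-1,1,3),np.array(p["rvec"],float),np.array(p["tvec"],float),np.array(p["mtx"]),np.array(p["D"]))[0][:,0]
def tool():
    s=sensors.read_state(); return np.array(s["eef_pos"]),R.from_euler("xyz",s["tool_rot"]).as_matrix()
def shift(target,yaw=None):
    p,r=tool(); print("shift cm",np.round(r.T@(np.array(target)-p)/10,2),"toolx",np.round(r[:,0],3),"tooly",np.round(r[:,1],3))
E
python3 - <<'E'
from h import *
s=sensors.read_state();print(s)
for n in("scene","side","wrist"):
    p=camera_params(n);cv2.imwrite(f"pics/{n}0.png",get_image(n));print(n,p)
print(tool()[1].round(3))
E
```

```text
pics
{'clock': 0.0, 'qpos': array([ 1.21222125,  0.62935051,  0.03842822,  1.51838103, -0.02700941,
        0.99629904, -0.01997596]), 'qd': array([ 1.12033168e-03, -3.17691815e-04, -7.55952784e-04,  2.88375722e-04,
        9.85364467e-04, -9.78446499e-05,  3.93295609e-04]), 'tau': array([-1.55370567e-04, -5.63394141e+01,  1.22684062e+00, -1.93443900e+01,
        1.12837111e-02,  1.04484448e-02, -5.36852781e-06]), 'eef_pos': array([ 187.4515251 , -621.72233292,  230.38183603]), 'tool_rot': array([-3.13967223e+00,  9.90096784e-06,  2.92804821e-01]), 'force': array([-1.48280758,  0.43650732,  0.07355841]), 'torque': array([-0.05622029,  0.0178571 , -0.02585036]), 'gripper_force': 0.0, 'width': 85.59435678758564}
scene {'mtx': array([[364.7951464 ,   0.        , 322.2396689 ],
       [  0.        , 364.7951464 , 197.61740702],
       [  0.        ,   0.        ,   1.        ]]), 'D': array([-0.01792391,  0.        ,  0.        ,  0.        ,  0.        ]), 'rvec': array([ 2.47411961,  0.66480623, -0.21003897]), 'tvec': array([-521.94598311, -181.14594388, 1048.75731483])}
side {'mtx': array([[469.52092475,   0.        , 323.11377318],
       [  0.        , 469.52092475, 196.54600344],
       [  0.        ,   0.        ,   1.        ]]), 'D': array([-0.05886216,  0.        ,  0.        ,  0.        ,  0.        ]), 'rvec': array([ 0.06574817, -2.89267456,  1.14344579]), 'tvec': array([ 552.56538911,   11.87489131, 1304.43141357])}
wrist {'mtx': array([[300.4700104 ,   0.        , 322.95698275],
       [  0.        , 300.4700104 , 200.08177016],
       [  0.        ,   0.        ,   1.        ]]), 'D': array([-0.00187487,  0.        ,  0.        ,  0.        ,  0.        ]), 'rvec': array([-2.31051012,  1.71556078,  0.27417123]), 'tvec': array([-649.62564667,  -40.0373636 ,  379.70333782])}
[[ 0.957  0.289 -0.   ]
 [ 0.289 -0.957  0.001]
 [ 0.    -0.001 -1.   ]]
```

View pics/scene0.png

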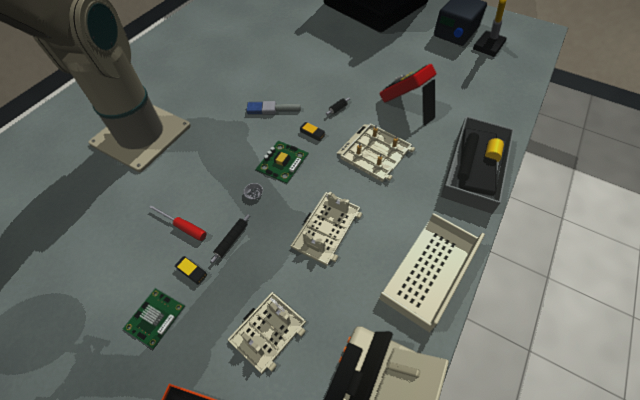

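View pics/side0.png

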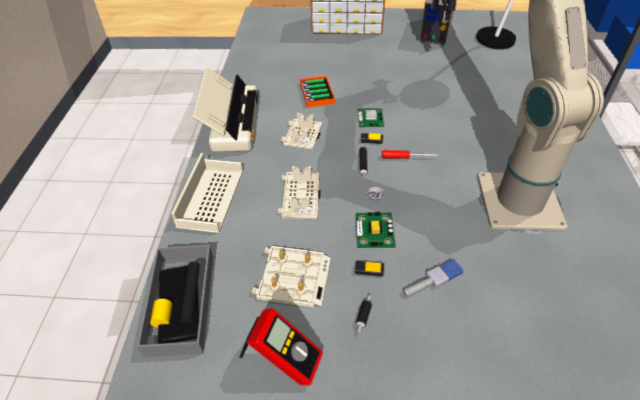

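The scene view shows the power board at about (282,160), the control board (154,318), the long roller (230,240), the short roller (338,106), the shell (375,152), the long carrier (327,228) and the short carrier (267,333). The side view agrees with this, and the multimeter is at the lower left, near the shell.

```bash
python3 - <<'E'
from h import *
S=camera_params("scene");D=camera_params("side")
for n,a,b,z in [("power",(283,158),(376,227),15),("control",(151,316),(371,116),20),("longr",(230,240),(363,160),12),("shortr",(338,107),(364,314),12),("shell",(375,152),(293,273),10),("longc",(327,228),(300,193),15),("shortc",(267,333),(302,132),15),("dish",(254,193),(376,193),10)]:
    print(n,at(S,a,z).round(),at(D,b,z).round())
W=camera_params("wrist");r=cv2.Rodrigues(W["rvec"])[0];c=-r.T@W["tvec"].ravel();p,T=tool()
print("cam in tool",(T.T@(c-p)).round(1),"axes",(T.T@r.T).round(3))
E
```

```text
power [412. 121.  15.] [408. 123.  15.]
control [ 413. -366.   20.] [ 412. -346.   20.]
longr [ 440. -144.   12.] [ 440. -139.   12.]
shortr [442. 372.  12.] [441. 377.  12.]
shell [615. 268.  10.] [613. 272.  10.]
longc [620.  -6.  15.] [618.   8.  15.]
shortc [ 635. -273.   15.] [ 634. -261.   15.]
dish [409.  -8.  10.] [405.  -5.  10.]
cam in tool [  79.5    0.6 -141.7] axes [[ 0.    -0.951 -0.309]
 [ 1.     0.    -0.   ]
 [ 0.    -0.309  0.951]]
```

View pics/wrist0.png

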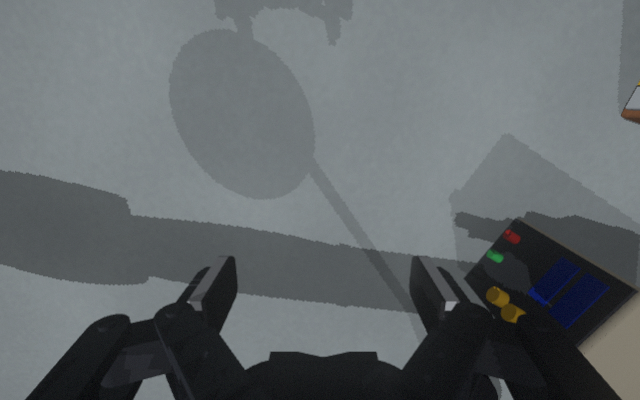

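The wrist view at the start shows only bare bench and the battery box, so nothing useful yet. I'll fly to a viewpoint over the control board side and straighten the yaw to 0 on the way.

```bash
python3 -m inch '[[[16.4,-10.8,-1.5,0],[16.4,-10.8,-1.5,0],[16.4,-10.8,-1.5,0],[16.4,-10.8,-1.5,0],[16.4,-10.8,-1.5,0],[16.4,-10.8,-1.5,0]]]' && python3 -m inch '[[[16.4,-10.8,-1.5,16.8],[16.4,-10.8,-1.5,16.8],[16.4,-10.8,-1.5,16.8],[16.4,-10.8,-1.5,16.8],[16.4,-10.8,-1.5,16.8],[16.4,-10.8,-1.5,16.8],[16.4,-10.8,-1.5,16.8],[16.4,-10.8,-1.5,16.8]]]'
python3 - <<'E'
from h import *
import pickle
W=camera_params("wrist");im=get_image("wrist");cv2.imwrite("pics/w1.png",im);pickle.dump(W,open("w1.pkl","wb"))
print(tool(), sensors.read_state()["qd"].round(3))
E
```

```text
clock: 0.65
eef_pos: [320.1, -465.0, 246.7]
tool_rot: [-3.139, -0.005, 0.304]
force: [0.7, 0.5, -0.4]
width: 85.4
gripper_force: 0.0
clock: 1.32
eef_pos: [438.6, -321.6, 261.1]
tool_rot: [3.141, 0.001, -0.001]
force: [-0.4, 0.3, -0.0]
width: 85.4
gripper_force: 0.0
(array([ 438.08892348, -322.26635104,  261.12913025]), array([[ 9.99996059e-01, -2.58927459e-03, -1.08550252e-03],
       [-2.59003265e-03, -9.99996403e-01, -6.97528884e-04],
       [-1.08369252e-03,  7.00337622e-04, -9.99999168e-01]])) [ 0.016 -0.001  0.003  0.    -0.004 -0.002 -0.004]
```

View pics/w1.png

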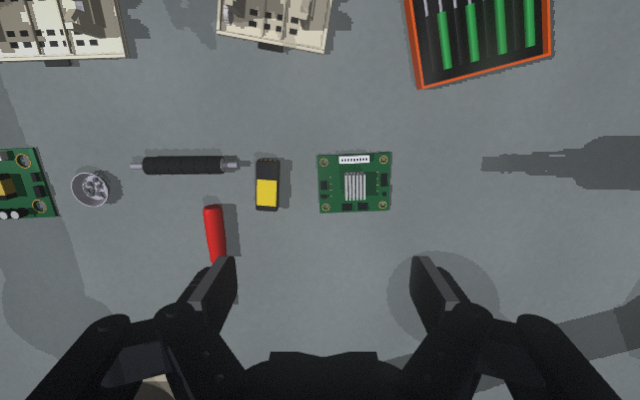

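The wrist view shows the control board with its strip up (+x), corners about (318,154), (391,152), (391,210) and (320,213). The long roller's axis runs from (130,166) to (250,163), and the dish is at (90,188). Next I'll view the power board side.

```bash
python3 -m inch '[[[2,-24,-2,0],[2,-24,-2,0],[2,-24,-2,0],[2,-24,-2,0],[2,-24,-2,0],[2,-24,-2,0]]]' >/dev/null&& python3 -m inch '[[[3,-23,-2,0],[3,-23,-2,0],[3,-23,-2,0],[3,-23,-2,0],[3,-23,-2,0],[3,-23,-2,0],[3,-23,-2,0],[3,-23,-2,0]]]'
python3 - <<'E'
from h import *
import pickle
W=camera_params("wrist");im=get_image("wrist");cv2.imwrite("pics/w2.png",im);pickle.dump(W,open("w2.pkl","wb"))
print(sensors.read_state()["qpos"].round(2))
W=pickle.load(open("w1.pkl","rb"))
for u in [(318,154),(391,152),(391,210),(320,213)]: print(at(W,u,4).round(1))
for u in [(130,166),(250,163),(143,165),(222,165)]: print(at(W,u,12).round(1))
E
```

```text
clock: 2.53
eef_pos: [489.9, 148.8, 301.1]
tool_rot: [3.141, 0.0, -0.0]
force: [0.4, -0.9, -0.7]
width: 84.9
gripper_force: 0.0
[-0.32  0.35 -0.03  1.8   0.02  0.99 -1.94]
[ 452.7 -315.8    4. ]
[ 455.3 -412.6    4. ]
[ 373.5 -418.3    4. ]
[ 369.  -318.1    4. ]
[438.4 -67.7  12. ]
[ 442.3 -226.4   12. ]
[439.7 -85.1  12. ]
[ 439.6 -189.3   12. ]
```

View pics/w2.png

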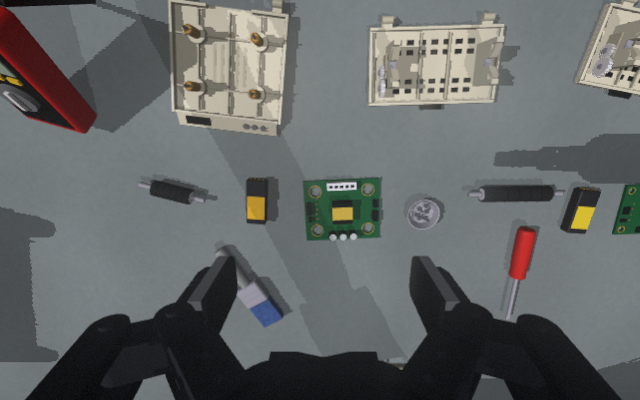

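The wrist view shows the power board with its strip up at (343,186) and holes near (315,190), (368,189), (317,229) and (370,228). The shell posts' tips are at about (186,30), (262,38), (190,86) and (255,94), the short roller is at (175,191), the long carrier at (437,62), and the multimeter is left of the shell. I'll refine on an enlarged crop.

```bash
python3 - <<'E'
import cv2,numpy as np
im=cv2.imread("pics/w2.png")
a=cv2.resize(im[0:140,160:300],None,fx=4,fy=4,interpolation=cv2.INTER_CUBIC)
b=cv2.resize(im[170:250,295:390],None,fx=2.4,fy=2.4,interpolation=cv2.INTER_CUBIC)
w=cv2.imread("pics/w1.png");c=cv2.resize(w[145:220,310:400],None,fx=2.4,fy=2.4,interpolation=cv2.INTER_CUBIC)
o=np.zeros((560,800,3),np.uint8);o[:560,:560]=a;o[:b.shape[0],565:565+b.shape[1]]=b;o[300:300+c.shape[0],565:565+c.shape[1]]=c
cv2.imwrite("pics/c3.png",o)
E
```

```text
(no output)
```

View pics/c3.png

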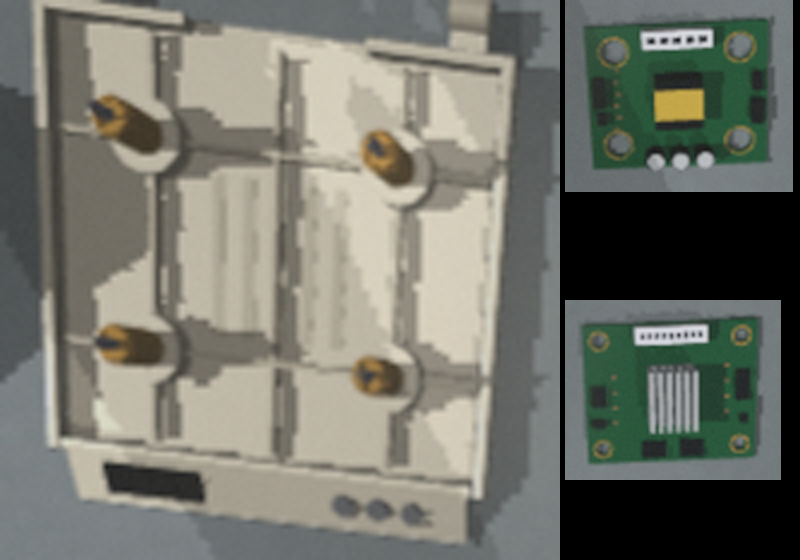

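The crop shows all four shank tops at crop (113,117), (382,150), (118,344) and (372,375), plus the holes of both boards: power (613,51), (740,47), (620,144), (740,139) and control (598,341), (742,335), (603,449), (739,443).

```bash
cat >> h.py <<'E'
from scipy.optimize import least_squares
def fit(cam,pts,model,x0):
    """fit x,y,yaw of model points (local mm, z world) to pixels"""
    model=np.array(model,float);pts=np.array(pts,float)
    def P(q):
        c,s=np.cos(q[2]),np.sin(q[2]);m=model.copy();m[:,0]=q[0]+c*model[:,0]-s*model[:,1];m[:,1]=q[1]+s*model[:,0]+c*model[:,1];return m
    f=least_squares(lambda q:(px(cam,P(q))-pts).ravel(),[*x0,0]);q=f.x
    print("x,y,yawdeg",q[:2].round(1),np.degrees(q[2]).round(2),"rms px",np.sqrt(np.mean(f.fun**2)).round(2));return q
H=[(32,40),(32,-40),(-32,40),(-32,-40)]
def H3(z): return [(a,b,z) for a,b in H]
E
python3 - <<'E'
from h import *
import pickle
w1=pickle.load(open("w1.pkl","rb"));w2=pickle.load(open("w2.pkl","rb"))
sh=np.array([(113,117),(382,150),(118,344),(372,375)])/4-.375+[160,0]
fit(w2,sh,H3(42),(614,270))
po=(np.array([(613,51),(740,47),(620,144),(740,139)])-[565,0])/2.4-.3+[295,170]
fit(w2,po,H3(4),(410,122))
co=(np.array([(598,341),(742,335),(603,449),(739,443)])-[565,300])/2.4-.3+[310,145]
fit(w1,co,H3(4),(412,-360))
p,_=tool();print(p)
E
```

```text
x,y,yawdeg [616.3 272.2] -6.51 rms px 0.26
x,y,yawdeg [410.9 118.7] 2.61 rms px 0.26
x,y,yawdeg [ 412.  -364.4] 2.41 rms px 0.12
[489.7884342  147.10444024 300.985037  ]
```

```bash
python3 -m inch '[[[-7.9,2.8,20,-2.6],[-7.9,2.8,20,-2.6],[-7.9,2.8,20,-2.6],[-7.9,2.8,20,-2.6],[-7.9,2.8,20,-2.6],[-7.9,2.8,20,-2.6],[-7.9,2.8,20,-2.6],[-7.9,2.8,20,-2.6]]]' 5
python3 - <<'E'
from h import *
import pickle
W=camera_params("wrist");im=get_image("wrist");cv2.imwrite("pics/w4.png",im);pickle.dump(W,open("w4.pkl","wb"))
q=px(W,[(410.9,118.7,19)])[0];print(q)
cv2.imwrite("pics/w4c.png",cv2.resize(im[60:400,160:480],None,fx=1.75,fy=1.75,interpolation=cv2.INTER_CUBIC))
E
```

```text
clock: 3.25
eef_pos: [411.1, 119.2, 101.3]
tool_rot: [3.14, 0.0, 0.041]
force: [0.9, 1.0, 0.0]
width: 50.0
gripper_force: 0.0
[322.77034132 208.45919384]
```

View pics/w4c.png

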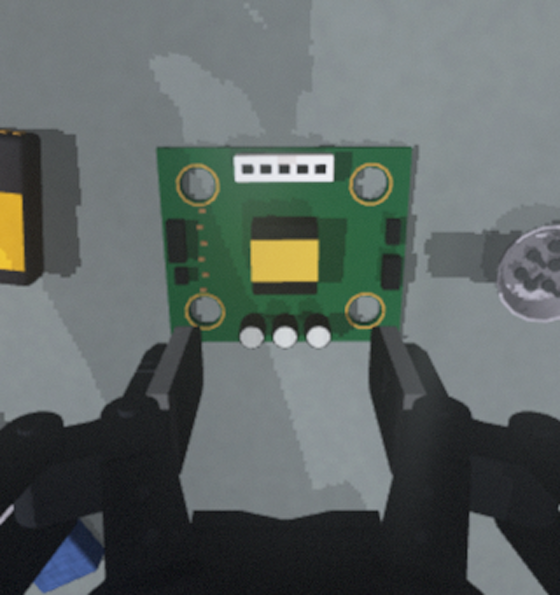

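The board is centred between the fingers, with holes at crop (197,185), (371,184), (206,311) and (365,310).

```bash
python3 - <<'E'
from h import *
import pickle
w=pickle.load(open("w4.pkl","rb"))
q=fit(w,np.array([(197,185),(371,184),(206,311),(365,310)])/1.75-.2+[160,60],H3(4),(410,119))
shift((q[0],q[1],5.5))
E
python3 -m inch '[[[0,0,4,0],[0,0,7,0],[0,0,8.6,0],[0,0,9.3,0],[0,0,9.5,0],[0,0,9.5,0]]]'
```

```text
x,y,yawdeg [410.7 118.9] 2.85 rms px 0.3
shift cm [-0.18  0.11  9.66] toolx [0.999 0.042 0.002] tooly [ 0.042 -0.999  0.   ]
clock: 3.8
eef_pos: [412.8, 117.8, 12.4]
tool_rot: [3.132, -0.0, 0.044]
force: [-0.1, -0.4, 0.5]
width: 49.5
gripper_force: 0.0
```

```bash
python3 -m inch '[[[0,0,0,0],[0,0,0,0]]]'; python3 -m inch '[[[0,0,0.2,0],[0,0,0.2,0],[0,0,0.2,0],[0,0,0.2,0],[0,0,0.2,0],[0,0,0.2,0],[0,0,0.2,0]]]' 2.4
```

```text
clock: 3.97
eef_pos: [411.3, 117.5, 12.3]
tool_rot: [3.132, 0.004, 0.045]
force: [0.7, -0.2, -1.1]
width: 50.1
gripper_force: 0.0
clock: 4.55
eef_pos: [410.8, 118.0, 10.6]
tool_rot: [3.132, 0.003, 0.046]
force: [0.4, -1.3, 4.6]
width: 28.0
gripper_force: 59.4
```

```bash
python3 -c "
from h import *
print(sensors.read_state()['qpos'].round(3))"; python3 -m inch '[[[0,0,-0.3,0],[0,0,-0.8,0],[0,0,-2,0],[0,0,-4,0],[0,0,-6,0],[0,0,-8,0],[0,0,-8.5,0],[0,0,-8.5,0]]]'; python3 - <<'E'
from h import *
import pickle
W=camera_params("wrist");im=get_image("wrist");cv2.imwrite("pics/w5.png",im);pickle.dump(W,open("w5.pkl","wb"))
print(tool())
cv2.imwrite("pics/w5c.png",cv2.resize(im[60:400,160:480],None,fx=1.75,fy=1.75,interpolation=cv2.INTER_CUBIC))
E
```

```text
[-0.167  0.774 -0.271  2.264  0.998  0.234 -2.875]
clock: 5.22
eef_pos: [411.0, 118.9, 95.8]
tool_rot: [3.133, 0.003, 0.045]
force: [-0.4, -0.7, -2.2]
width: 27.8
gripper_force: 59.6
(array([410.44017766, 118.49901294,  94.86079795]), array([[ 0.99896747,  0.04525447, -0.00400451],
       [ 0.04521461, -0.99893176, -0.00953856],
       [-0.0044319 ,  0.00934765, -0.99994649]]))
```

View pics/w5c.png

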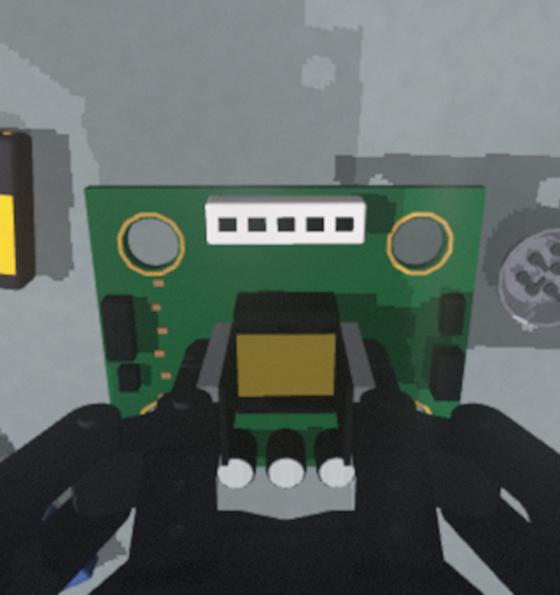

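The board is held level, strip up (+x), with its front holes at crop (151,242) and (420,243). Next I'll compute the hover over the shell.

```bash
python3 - <<'E'
from h import *
import pickle
w=pickle.load(open("w5.pkl","rb"));p,T=tool()
zt=p[2]-10.6+4
a,b=[at(w,np.array(u)/1.75-.2+[160,60],zt) for u in [(151,242),(420,243)]]
print(a,b,np.linalg.norm(a-b))
yb=(a-b)/np.linalg.norm(a-b);yaw=np.arctan2(-yb[0],yb[1]);xb=np.array([np.cos(yaw),np.sin(yaw),0])
c=(a+b)/2-32*xb;print("board c",c,np.degrees(yaw)); off=T.T@(c-p);ty=np.arctan2(T[1,0],T[0,0]);print("off in tool",off,"tool yaw",np.degrees(ty))
d=np.radians(-6.51)-yaw; print("turn toolz deg",-np.degrees(d))
Rz=R.from_euler("z",d).as_matrix(); tgt=np.array([616.3,272.2,0])-Rz@(c-p); tgt[2]=95;print(tgt);shift(tgt)
print(at(pickle.load(open("w2.pkl","rb")),(95,125),10))
E
```

```text
[441.48135137 159.67381929  88.26079795] [444.59838858  79.61412258  88.26079795] 80.12035295878223
board c [411.06409602 118.39902895  88.26079795] 2.229622718780144
off in tool [0.64800394 0.06641782 6.59810204] tool yaw 2.5915153418179036
turn toolz deg 8.739622718780144
[615.69851792 272.39362397  95.        ]
shift cm [ 21.2  -14.44  -0.24] toolx [ 0.999  0.045 -0.004] tooly [ 0.045 -0.999  0.009]
[539.38945981 467.60831792  10.        ]
```

```bash
python3 -m inch '[[[1,-0.7,-0.2,0],[3,-2,-0.2,1],[5.5,-3.7,-0.2,2],[8.5,-5.8,-0.2,3],[11.5,-7.8,-0.2,4],[14,-9.5,-0.2,5],[16.5,-11.2,-0.2,6],[18.5,-12.6,-0.2,7]]]' >/dev/null; python3 -m inch '[[[0,0,0,0],[0,0,0,0]]]'; python3 - <<'E'
from h import *
shift([615.7,272.4,95]);print(sensors.read_state()['qpos'].round(2))
E
```

```text
clock: 6.1
eef_pos: [588.3, 253.8, 92.0]
tool_rot: [3.13, 0.007, -0.075]
force: [-1.1, 0.0, -1.3]
width: 28.2
gripper_force: 59.6
shift cm [ 2.59 -2.06 -0.35] toolx [ 0.997 -0.075 -0.007] tooly [-0.075 -0.997  0.012]
[-0.11  0.86 -0.6   1.64  0.61  0.86 -2.61]
```

```bash
python3 -m inch '[[[0.8,-0.6,-0.1,0.6],[1.7,-1.4,-0.3,1.2],[2.4,-1.9,-0.3,1.7],[2.6,-2.1,-0.3,1.8],[2.6,-2.1,-0.3,1.8],[2.6,-2.1,-0.3,1.8]]]'; python3 - <<'E'
from h import *
import pickle
W=camera_params("wrist");im=get_image("wrist");cv2.imwrite("pics/w6.png",im);pickle.dump(W,open("w6.pkl","wb"))
p,T=tool();print(p,np.degrees(np.arctan2(T[1,0],T[0,0])));pickle.dump((p,T),open("t6.pkl","wb"))
cv2.imwrite("pics/w6c.png",cv2.resize(im[60:300,160:480],None,fx=2.5,fy=2.5,interpolation=cv2.INTER_CUBIC))
E
```

```text
clock: 6.6
eef_pos: [615.4, 271.1, 96.1]
tool_rot: [3.129, 0.006, -0.107]
force: [0.8, -1.0, -2.1]
width: 27.9
gripper_force: 59.6
[615.4825682  271.16734179  96.28884982] -6.130828658434122
```

View pics/w6c.png

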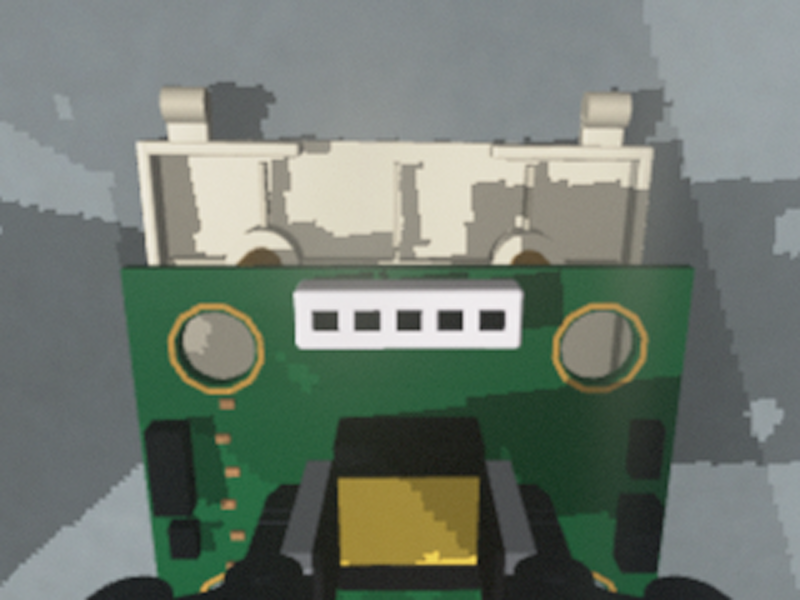

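The board is over the shell. Its holes are at crop (216,348) and (601,347), and the shell's far rim corners are at (137,143) and (653,150). I'll compare these two in the same picture.

```bash
python3 - <<'E'
from h import *
import pickle
w=pickle.load(open("w6.pkl","rb"));p,T=pickle.load(open("t6.pkl","rb"))
g=lambda u,z:at(w,np.array(u)/2.5-.3+[160,60],z)
a,b=g((216,348),p[2]-6.6),g((601,347),p[2]-6.6)
c,d=g((137,143),14),g((653,150),14)
for s,e,o in((a,b,32),(c,d,68)):
    v=s-e;yaw=np.arctan2(-v[0],v[1]);print(np.linalg.norm(v),((s+e)/2-o*np.array([np.cos(yaw),np.sin(yaw),0])).round(1),np.degrees(yaw).round(2))
E
```

```text
79.6152869193204 [615.6 270.4  89.7] -6.18
148.25061284830218 [616.  273.9  14. ] -6.89
```

```bash
python3 -m inch '[[[0,-0.2,0.6,0.4],[0.05,-0.25,1.5,0.4],[0.05,-0.25,2.6,0.4],[0.05,-0.25,3.4,0.4],[0.05,-0.25,3.9,0.4],[0.05,-0.25,3.9,0.4],[0.05,-0.25,3.9,0.4]]]'; python3 - <<'E'
from h import *
import pickle
W=camera_params("wrist");im=get_image("wrist");cv2.imwrite("pics/w7.png",im);pickle.dump(W,open("w7.pkl","wb"))
p,T=tool();print(p,T);pickle.dump((p,T),open("t7.pkl","wb"))
cv2.imwrite("pics/w7c.png",cv2.resize(im[60:300,160:480],None,fx=2.5,fy=2.5,interpolation=cv2.INTER_CUBIC))
E
```

```text
clock: 7.23
eef_pos: [616.9, 274.2, 57.3]
tool_rot: [3.131, 0.005, -0.114]
force: [0.3, -0.0, -1.7]
width: 28.0
gripper_force: 59.6
[617.2892655  274.42917818  57.90921914] [[ 0.99345464 -0.1141108  -0.00515817]
 [-0.11415548 -0.99341836 -0.00940638]
 [-0.00405085  0.00993364 -0.99994246]]
```

View pics/w7c.png

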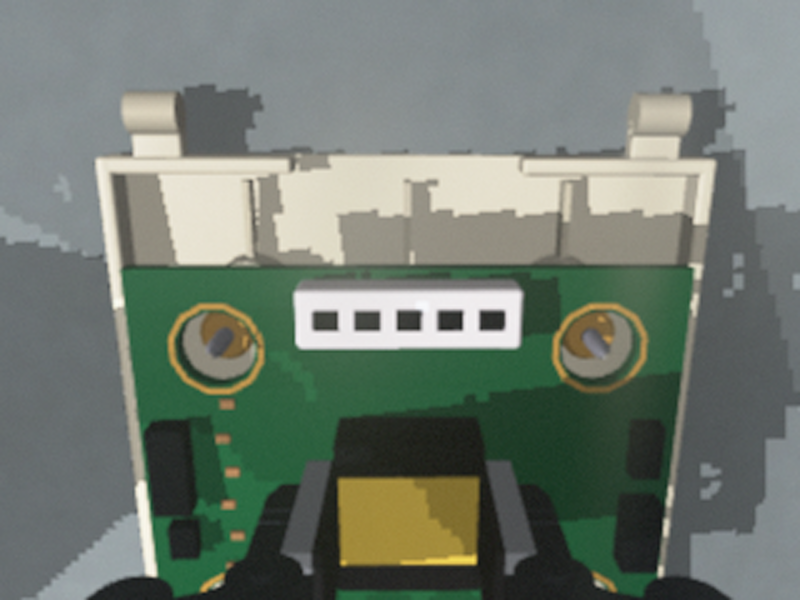

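The pins show through both front holes. The shank tops are at crop (228,335) and (588,336), and the holes at (216,348) and (601,347).

```bash
python3 - <<'E'
from h import *
import pickle
w=pickle.load(open("w7.pkl","rb"));p,T=pickle.load(open("t7.pkl","rb"))
g=lambda u,z:at(w,np.array(u)/2.5-.3+[160,60],z)
for s,e in((g((216,348),p[2]-6.6),g((601,347),p[2]-6.6)),(g((228,335),42),g((588,336),42)),(g((217,349),56),g((602,351),56))):
    v=s-e;yaw=np.arctan2(-v[0],v[1]);print(np.linalg.norm(v),((s+e)/2-32*np.array([np.cos(yaw),np.sin(yaw),0])).round(1),np.degrees(yaw).round(2))
E
```

```text
79.42360817521794 [617.3 273.4  51.3] -6.57
78.54424768299945 [617.1 273.6  42. ] -6.89
76.98520545864015 [618.3 273.4  56. ] -7.05
```

```bash
python3 -m inch '[[[0,0,0.4,0.3],[0,0,0.9,0.3],[0,-0.02,1.4,0.3],[0,-0.02,1.9,0.3],[0,-0.03,2.3,0.3],[0,-0.03,2.6,0.3],[0,-0.03,2.7,0.3],[0,-0.03,2.7,0.3]]]';python3 -m inch '[[[0,0,0.1,0],[0,0,0.2,0],[0,0,0.3,0],[0,0,0.4,0],[0,0,0.4,0]]]'
```

```text
clock: 7.95
eef_pos: [616.9, 274.2, 30.5]
tool_rot: [3.131, 0.005, -0.12]
force: [-0.2, 0.8, -0.7]
width: 28.4
gripper_force: 59.6
clock: 8.37
eef_pos: [617.1, 274.2, 26.8]
tool_rot: [3.131, 0.004, -0.12]
force: [0.4, 0.6, -1.0]
width: 28.2
gripper_force: 59.6
```

```bash
python3 -m inch '[[[0,0,0.05,0],[0,0,0.1,0],[0,0,0.1,0]]]'|grep -E "pos|force"; python3 -m inch '[[[0,0,0.05,0],[0,0,0.1,0],[0,0,0.1,0]]]'|grep -E "pos|force"
```

```text
eef_pos: [617.2, 274.2, 26.8]
force: [-2.2, -1.1, 4.9]
gripper_force: 60.3
eef_pos: [617.2, 274.3, 26.7]
force: [-3.6, -2.5, 9.9]
gripper_force: 61.0
```

```bash
python3 -m inch '[[[0,0,-0.1,0],[0,0,-0.1,0],[0,0,-0.1,0],[0,0,-0.1,0],[0,0,-0.1,0],[0,0,-0.1,0]]]' 4.8; python3 -m inch '[[[0,0,-0.5,0],[0,0,-2,0],[0,0,-4,0],[0,0,-7,0],[0,0,-10,0],[0,0,-12,0],[0,0,-12,0],[0,0,-12,0]]]';  python3 - <<'E'
from h import *
import pickle
W=camera_params("wrist");im=get_image("wrist");cv2.imwrite("pics/w8.png",im);pickle.dump(W,open("w8.pkl","wb"))
p,T=tool();print(p,T)
cv2.imwrite("pics/w8c.png",cv2.resize(im[60:300,160:480],None,fx=2.5,fy=2.5,interpolation=cv2.INTER_CUBIC))
E
```

```text
clock: 9.37
eef_pos: [617.0, 274.2, 25.7]
tool_rot: [3.131, 0.004, -0.12]
force: [-0.0, 0.6, 0.1]
width: 47.7
gripper_force: 0.0
clock: 10.03
eef_pos: [618.7, 276.1, 148.7]
tool_rot: [3.134, 0.001, -0.12]
force: [0.1, -0.2, -0.6]
width: 47.5
gripper_force: 0.0
[617.84723084 275.25988198 146.92967613] [[ 0.99283214 -0.11944729 -0.00408417]
 [-0.11948168 -0.99279011 -0.00958742]
 [-0.00290953  0.01000668 -0.9999457 ]]
```

View pics/w8c.png

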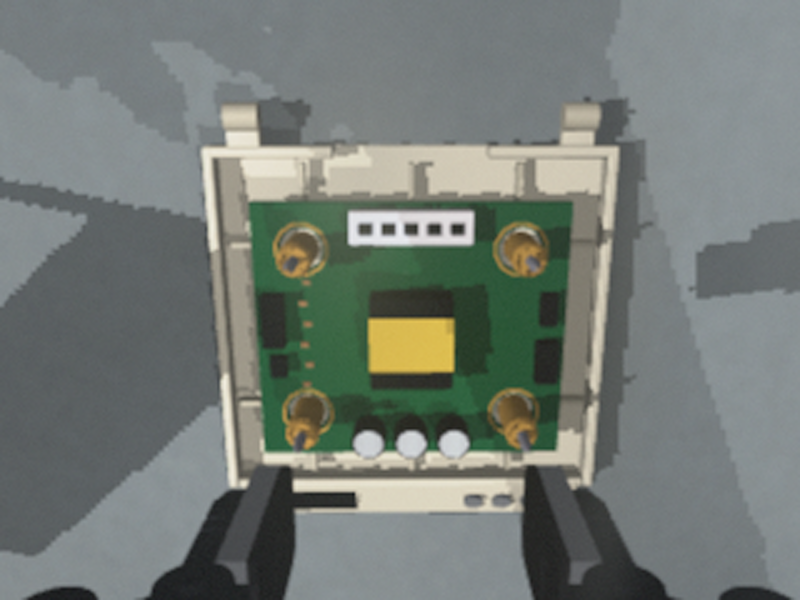

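The power board is seated on its feet with the strip on the opening side. The shank tops are at crop (294,259), (527,260), (304,432) and (517,430). Next is the control board.

```bash
python3 -m inch '[[[-6,31,0,0],[-6,31,0,0],[-6,31,0,0],[-6,31,0,0],[-6,31,0,0],[-6,31,0,0],[-6,31,0,0],[-6,31,0,0]]]' 5 >/dev/null; python3 -m inch '[[[-5.8,27,0,-9.3],[-5.8,27,0,-9.3],[-5.8,27,0,-9.3],[-5.8,27,0,-9.3],[-5.8,27,0,-9.3],[-5.8,27,0,-9.3],[-5.8,27,0,-9.3],[-5.8,27,0,-9.3]]]'; python3 - <<'E'
from h import *
import pickle
fit(pickle.load(open("w8.pkl","rb")),np.array([(294,259),(527,260),(304,432),(517,430)])/2.5-.3+[160,60],H3(42),(617,273))
shift((412,-364.4,100));p,T=tool();print(p,np.degrees(np.arctan2(T[1,0],T[0,0])),sensors.read_state()['qpos'].round(2))
E
```

```text
clock: 11.42
eef_pos: [426.7, -293.2, 150.6]
tool_rot: [3.13, 0.011, 0.032]
force: [-1.3, -0.7, -0.4]
width: 50.0
gripper_force: 0.0
x,y,yawdeg [618. 274.] -6.84 rms px 1.24
shift cm [-1.64  7.01  5.15] toolx [ 0.999  0.032 -0.011] tooly [ 0.032 -0.999  0.011]
[ 426.68038837 -293.23139734  150.55262114] 1.8150802929763237 [ 1.02  0.65 -0.73  1.95  0.63  0.79 -1.62]
```

```bash
python3 -m inch '[[[-1.6,7,5,-0.6],[-1.6,7,5,-0.6],[-1.6,7,5,-0.6],[-1.6,7,5,-0.6],[-1.6,7,5,-0.6],[-1.6,7,5,-0.6]]]' 4.8; python3 - <<'E'
from h import *
import pickle
W=camera_params("wrist");im=get_image("wrist");cv2.imwrite("pics/w9.png",im);pickle.dump(W,open("w9.pkl","wb"))
p,T=tool();print(p,T);pickle.dump((p,T),open("t9.pkl","wb"))
cv2.imwrite("pics/w9c.png",cv2.resize(im[60:300,160:480],None,fx=2.5,fy=2.5,interpolation=cv2.INTER_CUBIC))
E
```

```text
clock: 11.92
eef_pos: [419.0, -355.4, 103.5]
tool_rot: [3.133, 0.005, 0.056]
force: [0.9, 0.3, -0.5]
width: 47.9
gripper_force: 0.0
[ 419.22746761 -355.57451664  103.74375612] [[ 0.99842302  0.05599921 -0.00394358]
 [ 0.05596146 -0.99839138 -0.0091086 ]
 [-0.00444731  0.00887355 -0.99995074]]
```

View pics/w9c.png

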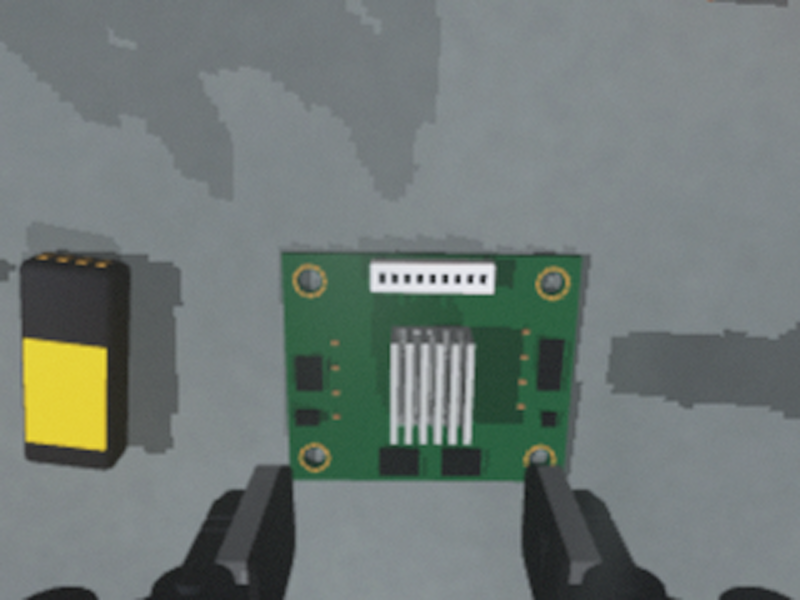

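The control board's holes are at crop (310,281), (553,283), (315,457) and (541,456). I am still a few mm off its centre.

```bash
python3 - <<'E'
from h import *
import pickle
q=fit(pickle.load(open("w9.pkl","rb")),np.array([(310,281),(553,283),(315,457),(541,456)])/2.5-.3+[160,60],H3(4),(412,-364))
p,T=tool();print(p,np.degrees(np.arctan2(T[1,0],T[0,0])),sensors.read_state()['qpos'].round(2));shift((q[0],q[1],8))
E
```

```text
x,y,yawdeg [ 412.5 -364.6] 2.79 rms px 0.39
[ 419.22746761 -355.57451664  103.74375612] 3.208062976964086 [ 1.08  0.76 -0.69  1.9   0.71  0.74 -1.54]
shift cm [-0.68  0.77  9.58] toolx [ 0.998  0.056 -0.004] tooly [ 0.056 -0.998  0.009]
```

```bash
python3 -m inch '[[[-0.7,0.8,2,0.4],[-0.7,0.8,5,0.4],[-0.7,0.8,7.5,0.4],[-0.7,0.8,8.5,0.4],[-0.7,0.8,8.9,0.4],[-0.7,0.8,8.9,0.4],[-0.7,0.8,8.9,0.4]]]'; python3 -c "
from h import *
shift((412.5,-364.6,8));print(sensors.read_state()['qpos'].round(2))"
```

```text
clock: 12.55
eef_pos: [412.3, -366.4, 15.4]
tool_rot: [3.131, 0.004, 0.047]
force: [0.4, -0.0, 0.7]
width: 47.9
gripper_force: 0.0
shift cm [ 0.03 -0.19  0.74] toolx [ 0.999  0.047 -0.004] tooly [ 0.047 -0.999  0.01 ]
[ 1.02  0.88 -0.55  1.93  0.86  0.58 -1.65]
```

```bash
python3 -m inch '[[[0,-0.1,0.3,0],[0,-0.15,0.6,0],[0,-0.15,0.6,0]]]'; python3 -m inch '[[[0,0,0,0],[0,0,0,0],[0,0,0,0],[0,0,0,0],[0,0,0,0],[0,0,0,0],[0,0,0,0]]]' 2; python3 -m inch '[[[0,0,-0.3,0],[0,0,-0.8,0],[0,0,-2,0],[0,0,-4,0],[0,0,-6,0],[0,0,-8,0],[0,0,-9,0],[0,0,-9,0]]]'; python3 - <<'E'
from h import *
import pickle
W=camera_params("wrist");im=get_image("wrist");cv2.imwrite("pics/w10.png",im);pickle.dump(W,open("w10.pkl","wb"))
p,T=tool();print(p,T);pickle.dump((p,T),open("t10.pkl","wb"))
cv2.imwrite("pics/w10c.png",cv2.resize(im[60:300,160:480],None,fx=2.5,fy=2.5,interpolation=cv2.INTER_CUBIC))
E
```

```text
clock: 12.8
eef_pos: [411.1, -365.2, 8.5]
tool_rot: [3.132, 0.005, 0.046]
force: [1.0, -0.1, -0.4]
width: 47.9
gripper_force: 0.0
clock: 13.38
eef_pos: [411.1, -365.4, 8.7]
tool_rot: [3.132, 0.005, 0.046]
force: [-0.5, 0.8, 5.5]
width: 24.9
gripper_force: 59.6
clock: 14.05
eef_pos: [412.8, -365.2, 100.8]
tool_rot: [3.129, 0.002, 0.046]
force: [0.4, 0.4, -1.6]
width: 24.7
gripper_force: 59.1
[ 411.88759553 -364.87786191   99.31342069] [[ 0.99895034  0.04568085 -0.00338749]
 [ 0.04564034 -0.99889514 -0.01120068]
 [-0.0038954   0.01103432 -0.99993153]]
```

View pics/w10c.png

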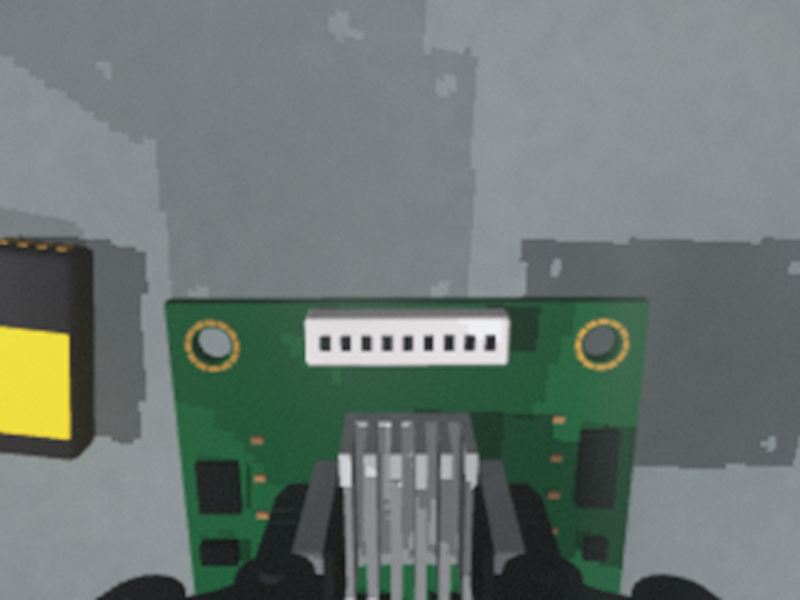

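The control board is held with its strip up and its front holes at crop (212,346) and (602,344). Next I'll work out the hover over the shell.

```bash
cat >> h.py <<'E'
def held(cam,p,T,uva,uvb,dz):
    """board centre & yaw from two front hole centres (full-image px)"""
    a,b=[at(cam,u,p[2]+dz) for u in(uva,uvb)]
    v=a-b;yaw=np.arctan2(-v[0],v[1]);xb=np.array([np.cos(yaw),np.sin(yaw),0])
    print("spacing",np.linalg.norm(v).round(2));return (a+b)/2-32*xb,yaw
E
python3 - <<'E'
from h import *
import pickle
w=pickle.load(open("w10.pkl","rb"));p,T=pickle.load(open("t10.pkl","rb"))
g=lambda u:np.array(u)/2.5-.3+[160,60]
c,yaw=held(w,p,T,g((212,346)),g((602,344)),-8.6+4)
ty=np.arctan2(T[1,0],T[0,0]);print(c,np.degrees(yaw),"off tool",T.T@(c-p),"tool yaw",np.degrees(ty))
d=np.radians(-6.85)-yaw;Rz=R.from_euler("z",d).as_matrix();t=np.array([617.5,273.8,0])-Rz@(c-p);t[2]=80
print("turn",-np.degrees(d),"tool target",t,"tool yaw tgt",np.degrees(ty+d));shift(t)
E
```

```text
spacing 80.46
[ 413.71812562 -365.67736658   94.71342069] 2.7315168093058144 off tool [1.81003783 0.83148363 4.60243915] tool yaw 2.615927683206851
turn 9.581516809305814 tool target [615.82808429 274.89304436  80.        ] tool yaw tgt -6.965589126098964
shift cm [ 23.3  -63.     1.15] toolx [ 0.999  0.046 -0.004] tooly [ 0.046 -0.999  0.011]
```

```bash
python3 -m inch '[[[0.3,-1,-1,0],[1,-3,-2,0],[2,-6,-3,0],[3.2,-9.5,-3,0],[4.4,-13,-3,0],[5.6,-16.5,-3,0],[6.8,-20,-3,0],[8,-23.5,-3,0]]]' >/dev/null; python3 -m inch '[[[1.2,-3.5,0,1],[2.4,-7,0,2],[3.6,-10.5,0,3],[4.8,-14,0,4],[6,-17.5,0,5],[7.2,-21,0,6],[8.4,-24,0,7],[9.6,-27,0,8]]]' >/dev/null;  python3 -m inch '[[[0.8,-2,0,0.5],[1.2,-3,0,1],[1.4,-3.6,0,1],[1.4,-3.6,0,1],[1.4,-3.6,0,1],[1.4,-3.6,0,1]]]'; python3 - <<'E'
from h import *
p,T=tool();print(p,np.degrees(np.arctan2(T[1,0],T[0,0])));shift([615.8,274.9,80]);print(sensors.read_state()['qpos'].round(2))
E
```

```text
clock: 15.93
eef_pos: [580.8, 180.7, 121.6]
tool_rot: [3.129, 0.005, -0.113]
force: [1.0, -0.2, -0.7]
width: 24.6
gripper_force: 59.1
[580.82970336 180.65921876 121.63402532] -6.467422800397223
shift cm [ 2.43 -9.81  4.03] toolx [ 0.994 -0.113 -0.005] tooly [-0.113 -0.994  0.012]
[ 0.01  0.78 -0.61  1.72  0.58  0.85 -2.54]
```

```bash
python3 -m inch '[[[0.4,-1.6,0,0.5],[1,-4,0,0.5],[1.6,-6.5,0.5,0.5],[2,-8.2,1,0.5],[2.3,-9.3,1.5,0.5],[2.4,-9.8,2,0.5],[2.4,-9.8,3,0.5],[2.4,-9.8,3.5,0.5]]]' >/dev/null; python3 -m inch '[[[0,0,0.3,0],[0,0,0.5,0],[0,0,0.5,0],[0,0,0.5,0]]]'; python3 - <<'E'
from h import *
p,T=tool();print(p,np.degrees(np.arctan2(T[1,0],T[0,0])));shift([615.8,274.9,76])
E
```

```text
clock: 16.93
eef_pos: [616.0, 276.8, 81.1]
tool_rot: [3.131, 0.004, -0.12]
force: [0.0, -0.0, -1.8]
width: 24.7
gripper_force: 59.2
[616.04568656 276.78751315  81.11335781] -6.897874069505507
shift cm [0.   0.19 0.51] toolx [ 0.993 -0.12  -0.004] tooly [-0.12  -0.993  0.01 ]
```

```bash
python3 -m inch '[[[0,0.15,0.5,0],[0,0.15,1,0],[0,0.15,1.4,0],[0,0.15,1.6,0],[0,0.15,1.6,0],[0,0.15,1.6,0]]]'; python3 - <<'E'
from h import *
import pickle
W=camera_params("wrist");im=get_image("wrist");cv2.imwrite("pics/w11.png",im);pickle.dump(W,open("w11.pkl","wb"))
p,T=tool();print(p,np.degrees(np.arctan2(T[1,0],T[0,0])));pickle.dump((p,T),open("t11.pkl","wb"))
a=im[180:220,222:272];b=im[180:220,378:428]
f=lambda x:cv2.resize(x,None,fx=8,fy=8,interpolation=cv2.INTER_CUBIC)
c=cv2.resize(im[90:240,200:450],None,fx=1.8,fy=1.8)
o=np.zeros((600,800,3),np.uint8);o[:320,:400]=f(a);o[:320,400:]=f(b);o[325:325+c.shape[0],:c.shape[1]]=c;cv2.imwrite("pics/w11c.png",o)
E
```

```text
clock: 17.43
eef_pos: [615.5, 275.8, 64.7]
tool_rot: [3.131, 0.004, -0.119]
force: [0.2, 0.1, -0.9]
width: 24.6
gripper_force: 59.2
[615.62104777 275.92477861  64.93020583] -6.8498301654661145
```

View pics/w11c.png

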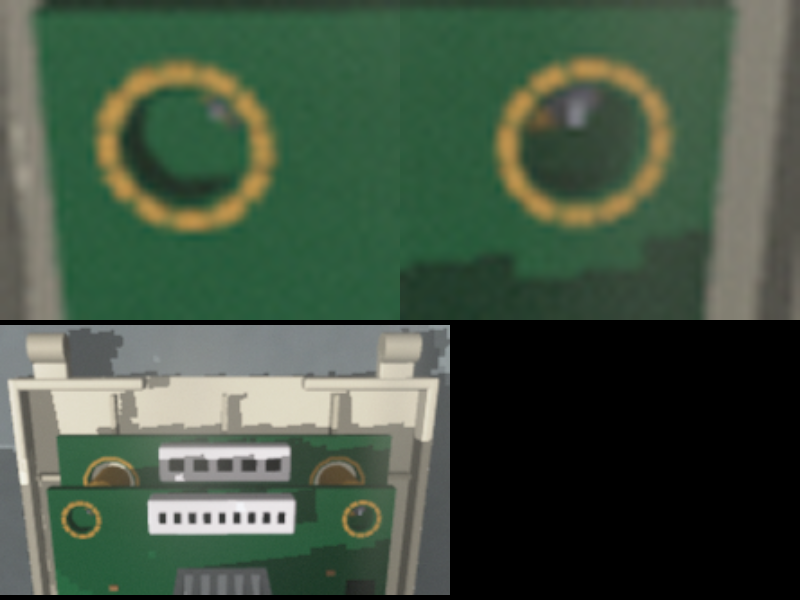

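The shank and pin tips are visible in the holes: left tip at crop (215,108) against hole (187,145), right tip at (578,118) against hole (585,140). I'll compute the correction.

```bash
python3 - <<'E'
from h import *
import pickle
w=pickle.load(open("w11.pkl","rb"));p,T=pickle.load(open("t11.pkl","rb"))
g=lambda u:np.array(u)/8-.44+[222,180]
r=lambda u:np.array([u[0]-400,u[1]])/8-.44+[378,180]
c,yaw=held(w,p,T,g((187,145)),r((585,140)),-4.6);print("board",c,np.degrees(yaw))
s=lambda X:(X-[617.5,273.8,0])
for z in (52,56):
  a,b=at(w,g((215,108)),z),at(w,r((578,118)),z);v=a-b;y=np.arctan2(-v[0],v[1]);print(z,np.linalg.norm(v),(a+b)/2-32*np.array([np.cos(y),np.sin(y),0]),np.degrees(y))
print(px(w,[np.array([617.5+32*np.cos(y0)-sg*40*np.sin(y0),273.8+32*np.sin(y0)+sg*40*np.cos(y0),56]) for y0 in[np.radians(-6.85)] for sg in(1,-1)]),g((215,108)),r((578,118)))
E
```

```text
spacing 79.34
board [617.09718952 275.06455506  60.33020583] -6.77682783902301
52 81.20115434230725 [616.46086062 274.71803564  52.        ] -7.504867819202807
56 79.09311088888379 [617.68536513 274.63292538  56.        ] -7.504867819202851
[[248.56683036 194.04146903]
 [401.65492662 193.63130129]] [248.435 193.06 ] [399.81 194.31]
```

```bash
python3 -m inch '[[[0.05,0.05,0,0.3],[0.05,0.05,0,0.3],[0.05,0.05,0.2,0.3],[0.05,0.05,0.4,0.3],[0.05,0.05,0.6,0.3],[0.05,0.05,0.6,0.3]]]'|grep -E "pos|force"; python3 -m inch '[[[0,0,0.15,0],[0,0,0.3,0],[0,0,0.4,0],[0,0,0.4,0]]]'|grep -E "pos|rot|force"
```

```text
eef_pos: [615.7, 274.9, 58.4]
force: [-0.2, -0.4, -1.0]
gripper_force: 59.2
eef_pos: [615.8, 275.0, 54.7]
tool_rot: [3.131, 0.004, -0.125]
force: [-0.1, -0.7, -0.8]
gripper_force: 59.2
```

Free travel so far, so I'll continue to contact.

```bash
python3 -m inch '[[[0,0,0.15,0],[0,0,0.3,0],[0,0,0.35,0],[0,0,0.35,0]]]'|grep -E "pos|force";python3 -m inch '[[[0,0,0.05,0],[0,0,0.1,0],[0,0,0.1,0]]]'|grep -E "pos|force"; python3 -m inch '[[[0,0,0.05,0],[0,0,0.1,0],[0,0,0.1,0]]]'|grep -E "pos|force"
```

```text
eef_pos: [615.9, 274.9, 51.2]
force: [0.0, 0.5, -2.2]
gripper_force: 59.2
eef_pos: [616.1, 275.1, 50.8]
force: [-0.6, -1.1, 1.1]
gripper_force: 59.4
eef_pos: [616.1, 275.1, 50.7]
force: [-1.6, -1.5, 7.8]
gripper_force: 60.3
```

```bash
python3 -m inch '[[[0,0,-0.1,0],[0,0,-0.1,0],[0,0,-0.1,0],[0,0,-0.1,0],[0,0,-0.1,0],[0,0,-0.1,0]]]' 4.5; python3 -m inch '[[[0,0,-0.5,0],[0,0,-2,0],[0,0,-4,0],[0,0,-7,0],[0,0,-10,0],[0,0,-12,0],[0,0,-12,0],[0,0,-12,0]]]';  python3 - <<'E'
from h import *
import pickle
W=camera_params("wrist");im=get_image("wrist");cv2.imwrite("pics/w12.png",im);pickle.dump(W,open("w12.pkl","wb"))
p,T=tool();print(p,np.degrees(np.arctan2(T[1,0],T[0,0])))
hsv=cv2.cvtColor(im,cv2.COLOR_BGR2HSV)
g=cv2.inRange(hsv,(45,90,30),(85,255,255)); n,l,s,c=cv2.connectedComponentsWithStats(g)
for i in range(1,n):
    if s[i,4]>500:
        m=(l==i).astype(np.uint8); k=cv2.minAreaRect(cv2.findContours(m,0,2)[0][0]); cn=cv2.boxPoints(k); print(s[i],k,[at(W,q,46).round(1)[:2] for q in cn])
y=np.radians(-6.85)
def loc(a,b,z): return (617.5+a*np.cos(y)-b*np.sin(y),273.8+a*np.sin(y)+b*np.cos(y),z)
print("expected corners",px(W,[loc(a,b,46) for a in(41,-41) for b in(49,-49)]).round(1))
E
```

```text
clock: 19.65
eef_pos: [615.9, 275.0, 50.2]
tool_rot: [3.131, 0.004, -0.125]
force: [-0.3, -0.9, 0.1]
width: 45.2
gripper_force: 0.0
clock: 20.32
eef_pos: [617.5, 276.9, 173.2]
tool_rot: [3.134, 0.0, -0.125]
force: [-0.3, 0.0, -0.3]
width: 45.0
gripper_force: 0.0
[616.68307442 276.11759201 171.41926219] -7.161040121116275
[ 266  137  116   95 4556] ((323.5, 184.0), (94.0, 115.0), 90.0) [array([673.9, 318.9]), array([661.2, 218.3]), array([570.9, 224.2]), array([585.2, 335.3])]
expected corners [[269.5 147.9]
 [379.5 147.2]
 [274.5 232.5]
 [375.  231.7]]
```

```bash
python3 -m inch '[[[-6.2,21.9,0,-48],[-6.2,21.9,0,-48],[-6.2,21.9,0,-48],[-6.2,21.9,0,-48],[-6.2,21.9,0,-48],[-6.2,21.9,0,-48],[-6.2,21.9,0,-48],[-6.2,21.9,0,-48]]]' 5; python3 -c "
from h import *
shift((440,-142,200));print(sensors.read_state()['qpos'].round(2))"
```

```text
clock: 21.03
eef_pos: [526.6, 64.2, 171.7]
tool_rot: [3.139, 0.013, 0.712]
force: [0.7, 0.5, 0.1]
width: 49.7
gripper_force: 0.0
shift cm [-20.06   9.96  -2.54] toolx [ 0.757  0.653 -0.013] tooly [ 0.653 -0.757  0.002]
[ 0.38  0.69 -0.89  1.89  0.68  0.91 -1.71]
```

```bash
python3 -m inch '[[[-20,10,-2.5,-49],[-20,10,-2.5,-49],[-20,10,-2.5,-49],[-20,10,-2.5,-49],[-20,10,-2.5,-49],[-20,10,-2.5,-49],[-20,10,-2.5,-49],[-20,10,-2.5,-49]]]'; cat >> h.py <<'E'
def roller(W,im,x0,y0,z=12,r=75,L=100):
    """dark tyre near (x0,y0): centre, axis heading; prints"""
    c=px(W,[(x0,y0,z)])[0]; g=cv2.cvtColor(im,cv2.COLOR_BGR2GRAY);m=cv2.inRange(g,0,52)
    m=cv2.morphologyEx(m,cv2.MORPH_OPEN,np.ones((3,3)))
    n,l,s,ce=cv2.connectedComponentsWithStats(m)
    for i in range(1,n):
        if s[i,4]>150 and np.hypot(*(ce[i]-c))<r:
            k=cv2.minAreaRect(cv2.findContours((l==i).astype(np.uint8),0,2)[0][0]);b=cv2.boxPoints(k)
            q=[at(W,u,z)[:2] for u in b]; e=sorted([((q[i]+q[(i+1)%4])/2,np.linalg.norm(q[i]-q[(i+1)%4])) for i in range(4)],key=lambda t:t[1])[:2]
            d=e[0][0]-e[1][0]; print("area",s[i,4],"cent",at(W,ce[i],z)[:2].round(1),"ends",e[0][0].round(1),e[1][0].round(1),"wid",e[0][1].round(1),"len",np.linalg.norm(d).round(1),"heading",(np.degrees(np.arctan2(d[1],d[0]))%180).round(1))
E
python3 - <<'E'
from h import *
import pickle
W=camera_params("wrist");im=get_image("wrist");cv2.imwrite("pics/w13.png",im);pickle.dump(W,open("w13.pkl","wb"))
p,T=tool();print(p,np.degrees(np.arctan2(T[1,0],T[0,0])));print(px(W,[(440,-142,12)]))
roller(W,im,440,-142)
roller(pickle.load(open("w1.pkl","rb")),cv2.imread("pics/w1.png"),440,-142)
roller(pickle.load(open("w2.pkl","rb")),cv2.imread("pics/w2.png"),440,372)
E
```

```text
clock: 21.7
eef_pos: [441.6, -140.1, 199.7]
tool_rot: [-3.135, 0.008, 1.566]
force: [-0.5, 0.0, -0.1]
width: 49.9
gripper_force: 0.0
[ 442.08943449 -139.04443738  199.96535891] 89.60117926834465
[[322.22677711 176.47622463]]
area 1009 cent [ 442.1 -156.9] ends [440.5 -97.2] [ 440.1 -192.2] wid 20.5 len 95.0 heading 89.7
area 1322 cent [ 440.2 -136.3] ends [ 440.2 -186.7] [440.3 -85.2] wid 22.8 len 101.5 heading 89.9
area 590 cent [443.3 376.3] ends [450.8 404.1] [435.6 348.1] wid 24.7 len 58.0 heading 74.8
```

```bash
python3 - <<'E'
from h import *
import pickle
for n in("13","1"):
    W=pickle.load(open(f"w{n}.pkl","rb"));g=cv2.cvtColor(cv2.imread(f"pics/w{n}.png"),cv2.COLOR_BGR2GRAY)
    for z,dx in ((24,0),(12,9),(12,-9)):
        ys=np.arange(-60,-222,-4.);q=px(W,[(440+dx,y,z) for y in ys]);print(n,z,dx,[f"{int(y)}:{g[int(round(v)),int(round(u))]}" for y,(u,v) in zip(ys,q) if 0<=v<400 and 0<=u<640])
E
```

```text
13 24 0 ['-60:116', '-64:118', '-68:115', '-72:135', '-76:135', '-80:136', '-84:138', '-88:149', '-92:59', '-96:58', '-100:58', '-104:56', '-108:55', '-112:56', '-116:58', '-120:56', '-124:56', '-128:54', '-132:51', '-136:52', '-140:47', '-144:51', '-148:51', '-152:50', '-156:48', '-160:47', '-164:48', '-168:49', '-172:44', '-176:49', '-180:46', '-184:47', '-188:52', '-192:116', '-196:149', '-200:149', '-204:148', '-208:81', '-212:101', '-216:111', '-220:106']
13 12 9 ['-60:120', '-64:104', '-68:112', '-72:105', '-76:105', '-80:105', '-84:106', '-88:103', '-92:51', '-96:53', '-100:51', '-104:50', '-108:47', '-112:44', '-116:43', '-120:46', '-124:45', '-128:41', '-132:46', '-136:45', '-140:41', '-144:45', '-148:44', '-152:42', '-156:46', '-160:41', '-164:41', '-168:44', '-172:43', '-176:37', '-180:40', '-184:41', '-188:40', '-192:60', '-196:67', '-200:75', '-204:119', '-208:121', '-212:120', '-216:120', '-220:122']
13 12 -9 ['-60:117', '-64:115', '-68:117', '-72:117', '-76:118', '-80:120', '-84:119', '-88:125', '-92:62', '-96:60', '-100:61', '-104:62', '-108:58', '-112:59', '-116:58',
[... 972 characters left out ...]
6:35', '-140:39', '-144:38', '-148:41', '-152:39', '-156:37', '-160:36', '-164:40', '-168:39', '-172:36', '-176:39', '-180:35', '-184:40', '-188:41', '-192:57', '-196:68', '-200:70', '-204:68', '-208:78', '-212:105', '-216:123', '-220:121']
1 12 -9 ['-60:117', '-64:119', '-68:117', '-72:121', '-76:121', '-80:121', '-84:90', '-88:39', '-92:42', '-96:43', '-100:37', '-104:42', '-108:43', '-112:43', '-116:41', '-120:41', '-124:46', '-128:42', '-132:41', '-136:42', '-140:43', '-144:42', '-148:42', '-152:40', '-156:41', '-160:42', '-164:40', '-168:38', '-172:43', '-176:41', '-180:42', '-184:46', '-188:60', '-192:79', '-196:85', '-200:85', '-204:85', '-208:121', '-212:121', '-216:121', '-220:123']
```

```bash
python3 -m inch '[[[-0.1,-0.1,4,0],[-0.1,-0.15,8,0],[-0.1,-0.15,12,0],[-0.1,-0.15,15.5,0],[-0.1,-0.15,17.5,0],[-0.1,-0.15,18.5,0],[-0.1,-0.15,19,0],[-0.1,-0.15,19,0]]]'; python3 - <<'E'
from h import *
import pickle
shift((440.3,-140,4));print(sensors.read_state()['qpos'].round(2))
w2=pickle.load(open("w2.pkl","rb"))
q=fit(w2,[(370,28),(506,24),(369,105),(497,101)],[(48,86,10),(48,-86,10),(-48,86,10),(-48,-86,10)],(619,0))
E
```

```text
clock: 22.42
eef_pos: [439.7, -140.7, 9.5]
tool_rot: [-3.135, 0.009, 1.568]
force: [-0.2, -0.2, 0.4]
width: 50.2
gripper_force: 0.0
shift cm [0.08 0.07 0.55] toolx [ 0.003  1.    -0.009] tooly [ 1.    -0.003 -0.007]
[ 0.78  0.94 -0.85  2.17  1.27  0.7  -1.  ]
x,y,yawdeg [ 6.154e+02 -5.000e-01] 1.91 rms px 1.03
```

```bash
python3 -m inch '[[[0.05,0.05,0.2,0],[0.05,0.05,0.5,0],[0.05,0.05,0.5,0],[0.05,0.05,0.5,0]]]';python3 -m inch '[[[0,0,0,0],[0,0,0,0],[0,0,0,0],[0,0,0,0],[0,0,0,0],[0,0,0,0],[0,0,0,0]]]' 1.8; python3 -m inch '[[[0,0,-0.3,0],[0,0,-0.8,0],[0,0,-2,0],[0,0,-4,0],[0,0,-6,0],[0,0,-8,0],[0,0,-10,0],[0,0,-11,0]]]'; python3 - <<'E'
from h import *
import pickle
W=camera_params("wrist");im=get_image("wrist");cv2.imwrite("pics/w14.png",im);pickle.dump(W,open("w14.pkl","wb"))
p,T=tool();print(p,T);pickle.dump((p,T),open("t14.pkl","wb"))
g=cv2.cvtColor(im,cv2.COLOR_BGR2GRAY)
for y in range(-75,-206,-3): print(y,*[f"{d}:{g[int(v),int(u)]}" for d in(-14,-8,0,8,14) for u,v in [px(W,[(p[0]+d,y,p[2]+8)])[0].round()] if 0<=v<400])
E
```

```text
clock: 22.75
eef_pos: [440.4, -142.1, 5.9]
tool_rot: [-3.137, 0.01, 1.567]
force: [-0.8, -0.5, -0.8]
width: 50.0
gripper_force: 0.0
clock: 23.33
eef_pos: [440.1, -142.1, 5.9]
tool_rot: [-3.137, 0.01, 1.568]
force: [-1.0, -0.3, 4.4]
width: 21.5
gripper_force: 58.5
clock: 24.0
eef_pos: [441.3, -140.6, 117.6]
tool_rot: [-3.139, 0.01, 1.568]
force: [-0.2, -0.4, -2.5]
width: 21.6
gripper_force: 58.9
[ 441.98801945 -140.75573427  118.41026709] [[ 0.00254873  0.99999618 -0.00106708]
 [ 0.99993954 -0.00256    -0.01069405]
 [-0.01069674 -0.00103976 -0.99994225]]
-75 -14:132 -8:131 0:137 8:129 14:131
-78 -14:128 -8:131 0:136 8:131 14:134
-81 -14:130 -8:129 0:137 8:132 14:133
-84 -14:131 -8:127 0:136 8:130 14:133
-87 -14:130 -8:164 0:143 8:119 14:135
-90 -14:131 -8:64 0:56 8:44 14:133
-93 -14:130 -8:61 0:51 8:42 14:134
-96 -14:131 -8:55 0:52 8:40 14:131
-99 -14:128 -8:54 0:47 8:41 14:129
-102 -14:129 -8:54 0:46 8:39 14:131
-105 -14:131 -8:49 0:48 8:39 14:133
-108 -14:130 -8:49 0:40 8:39 14:133
-111 -14:130 -8:46 0:43 8:38 14:130
-114 -14:128 -8:44 0:44 8:39 14:128
-117 -14:131 -8:42 0:41 8:33 1
[... 307 characters left out ...]
 0:34 8:35 14:35
-147 -14:30 -8:33 0:34 8:34 14:34
-150 -14:33 -8:31 0:35 8:30 14:41
-153 -14:34 -8:33 0:38 8:29 14:39
-156 -14:38 -8:34 0:39 8:31 14:36
-159 -14:29 -8:26 0:37 8:21 14:37
-162 -14:25 -8:32 0:31 8:27 14:31
-165 -14:33 -8:32 0:35 8:30 14:33
-168 -14:30 -8:33 0:31 8:26 14:31
-171 -14:29 -8:29 0:34 8:25 14:28
-174 -14:29 -8:30 0:34 8:26 14:28
-177 -14:82 -8:27 0:28 8:27 14:85
-180 -14:82 -8:29 0:32 8:25 14:82
-183 -14:82 -8:31 0:33 8:22 14:83
-186 -14:84 -8:29 0:32 8:27 14:83
-189 -14:109 -8:32 0:31 8:22 14:107
-192 -14:126 -8:35 0:32 8:57 14:123
-195 -14:34 -8:75 0:43 8:70 14:33
-198 -14:32 -8:28 0:42 8:30 14:32
-201 -14:25 -8:25 0:25 8:29 14:23
-204 -14:28 -8:27 0:30 8:29 14:30
```

```bash
cat >> h.py <<'E'
def cream(W,im,x0,y0,z=10):
    hsv=cv2.cvtColor(im,cv2.COLOR_BGR2HSV); m=cv2.inRange(hsv,(12,18,75),(35,120,255)); m=cv2.morphologyEx(m,cv2.MORPH_CLOSE,np.ones((7,7)))
    m=cv2.morphologyEx(m,cv2.MORPH_OPEN,np.ones((9,9)))
    n,l,s,ce=cv2.connectedComponentsWithStats(m);c=px(W,[(x0,y0,z)])[0]
    for i in range(1,n):
        if s[i,4]>800 and np.hypot(*(ce[i]-c))<60:
            ct=max(cv2.findContours((l==i).astype(np.uint8),0,1)[0],key=len)
            q=np.array([at(W,u[0],z)[:2] for u in ct],np.float32);k=cv2.minAreaRect(q);print(s[i],k)
            print("quad px",cv2.approxPolyDP(cv2.convexHull(ct),6,True)[:,0].tolist())
E
python3 - <<'E'
from h import *
import pickle
for n,x,y in(("2",615,0),("13",615,0),("1",634,-265),("13",634,-265)):
    print(n);cream(pickle.load(open(f"w{n}.pkl","rb")),cv2.imread(f"pics/w{n}.png"),x,y)
E
```

```text
2
[  368    13   136    93 10371] ((621.3005981445312, 0.93829345703125), (108.0591812133789, 174.48965454101562), 1.5576839447021484)
quad px [[503, 24], [493, 101], [368, 105], [369, 29], [382, 16], [494, 13]]
13
[  442     0   113   125 12250] ((620.482666015625, -26.896678924560547), (111.19400787353516, 115.69450378417969), 1.8784301280975342)
quad px [[554, 0], [548, 107], [527, 122], [443, 124], [451, 0]]
1
[ 217    0  115   53 4461] ((601.5128784179688, -265.31781005859375), (132.52792358398438, 53.322208404541016), 89.95654296875)
quad px [[331, 0], [324, 52], [217, 33], [245, 0]]
13
[ 429  220  104   93 6240] ((636.9029541015625, -261.2083740234375), (118.80734252929688, 113.4819564819336), 79.93953704833984)
quad px [[450, 220], [528, 232], [532, 253], [506, 312], [429, 298]]
```

```bash
python3 -m inch '[[[0.5,0.6,0,0],[1.5,2,0,0],[3.5,4.5,0,-0.5],[6,7.5,0,-1],[8.5,10.5,0,-1.5],[10.5,13,0,-2],[12.3,15.2,0,-2],[13.3,16.5,0,-2]]]'>/dev/null; python3 -m inch '[[[0.5,0.6,0,0],[0.6,0.8,0.5,0],[0.6,0.8,1,0],[0.6,0.8,1,0],[0.6,0.8,1,0]]]'; python3 - <<'E'
from h import *
import pickle
W=camera_params("wrist");im=get_image("wrist");cv2.imwrite("pics/w15.png",im);pickle.dump(W,open("w15.pkl","wb"))
p,T=tool();print(p,np.degrees(np.arctan2(T[1,0],T[0,0])));pickle.dump((p,T),open("t15.pkl","wb"));shift((615.4,-1.2,100))
g=cv2.cvtColor(im,cv2.COLOR_BGR2GRAY);h=cv2.cvtColor(im,cv2.COLOR_BGR2HSV)
print("rows: y at z=53, cols x: cream S/V")
for y in range(48,92,3): print(y,*[f"{g[int(v),int(u)]:3d}" for x in range(560,676,4) for u,v in [px(W,[(x,y,53)])[0].round()] if 0<=v<400 and 0<=u<640])
print("tyre front end at p+z6:")
for y in range(60,30,-2): print(y,*[f"{g[int(v),int(u)]:3d}" for d in(-8,0,8) for u,v in [px(W,[(p[0]+d,y,p[2]+6)])[0].round()]])
E
```

```text
clock: 25.13
eef_pos: [612.2, -3.9, 102.1]
tool_rot: [-3.134, 0.011, 1.602]
force: [-0.7, -0.4, -1.3]
width: 22.0
gripper_force: 59.0
[612.68308196  -3.6839776  102.61318906] 91.77174213646151
shift cm [0.24 0.28 0.26] toolx [-0.031  0.999 -0.011] tooly [ 0.999  0.031 -0.007]
rows: y at z=53, cols x: cream S/V
48 118 117 118 118 186 190 186 184 183 124 125 117 160 152 111 120 119 121 121 193 192 191 191 187 122 119 123 123 126
51 117 120 119 117 189 188 186  84  97 126  85 119 163 151 122 122 121  91 118 191 193 192 159 188 123 122 124 122 122
54 118 116 116 118 191 189 188  81  76 125  82 119 162 150 123 121 120  50 118  50  89 192 191 173  82 119 124 127 123
57 117 118 116 119 181 188 157 108 193 165 145 123 164 146 124 122 129  50 120  50 159 192 155 188  81  85 122 125 128
60 118 117 115 119 186 189 158 164 211 167 161 127 164 146 164 184 184 156 155 192 205 191 192 148  83  85 124 125 127
63 118 116 119 118 189 189 123 165 211 179 162 128 162 144 166 184 185 155 156 192 201 192 151 181 132 170 125 124 126
66 116 114 118 119 191 189 123 126 134 130 130 121 144 137 161 164 158 165
[... 545 characters left out ...]
42 145 147 136 132 129 131 132 152 151 150 151 152 152 150 150 149 194 140 123 125 125 140 139
84 133 134 135 137 140 178 178 178 175 171 217 217 218 221 220 223 224 224 224 219 218 217 208 123 121 133 138 138 139
87 136 136 137 135 132 137 137 137 133 133 141 140 136 135 141 140 133 133 135 141 139 132 133 131 122 133 139 138 141
90 134 135 134 138 133 137 138 137 139 140 139 140 141 139 142 139 140 140 142 140 139 143 140 132 125 138 139 139 140
tyre front end at p+z6:
60  96 138 120
58 114 137 122
56 123 137 122
54  93 137 119
52  83 136 120
50 169 143  54
48 173 192  50
46  69  60  47
44  68  59  51
42  66  56  47
40  63  56  46
38  61  57  45
36  61  55  46
34  58  53  47
32  59  52  48
```

```bash
python3 - <<'E'
from h import *
import pickle
W=pickle.load(open("w15.pkl","rb"));im=cv2.imread("pics/w15.png")
cream(W,im,615,40)
b=im[:,:,0].astype(int);r=im[:,:,2].astype(int)
for z in(10,):
  for y in (20,30,40,50,60,70,80):
    row=[]
    for x in np.arange(545,690,1.):
        u,v=px(W,[(x,y,z)])[0]; u,v=int(round(u)),int(round(v)); row.append(r[v,u]-b[v,u] if 0<=u<640 and 0<=v<400 else 0)
    k=np.where(np.array(row)>12)[0]+545; print(y,"cream from",k.min(),"to",k.max())
for x in (580,590,640,650):
    row=[]
    for y in np.arange(70,110,1.):
        u,v=px(W,[(x,y,10)])[0]; u,v=int(round(u)),int(round(v)); row.append(r[v,u]-b[v,u])
    k=np.where(np.array(row)>12)[0]+70; print(x,"cream y to",k.max())
E
```

```text
[  264    84   146   190 14426] ((621.668212890625, 8.426712036132812), (107.9598617553711, 156.7742462158203), 1.6291711330413818)
quad px [[265, 84], [393, 86], [409, 106], [394, 273], [273, 253]]
20 cream from 568 to 662
30 cream from 568 to 662
40 cream from 567 to 662
50 cream from 568 to 661
60 cream from 567 to 673
70 cream from 567 to 673
80 cream from 566 to 660
580 cream y to 85
590 cream y to 85
640 cream y to 86
650 cream y to 87
```

```bash
python3 -m inch '[[[0.2,0.2,0,0],[0.3,0.28,0.5,0],[0.3,0.28,1.5,0],[0.3,0.28,2.8,0],[0.3,0.28,4,0],[0.3,0.28,4.8,0],[0.3,0.28,5.2,0],[0.3,0.28,5.2,0]]]';python3 -m inch '[[[0,0,0.2,0],[0,0,0.4,0],[0,0,0.6,0],[0,0,0.6,0]]]'
```

```text
clock: 25.85
eef_pos: [615.2, 0.3, 49.4]
tool_rot: [-3.134, 0.009, 1.603]
force: [-0.5, -0.1, -1.0]
width: 21.7
gripper_force: 59.0
clock: 26.18
eef_pos: [616.1, 0.3, 45.1]
tool_rot: [-3.136, 0.01, 1.603]
force: [0.7, 0.3, -1.6]
width: 21.3
gripper_force: 59.0
```

```bash
python3 -m inch '[[[0,0,0.15,0],[0,0,0.3,0],[0,0,0.4,0],[0,0,0.4,0]]]'|grep -E "pos|force";python3 -m inch '[[[0,0,0.05,0],[0,0,0.1,0],[0,0,0.1,0]]]'|grep -E "pos|force"; python3 -m inch '[[[0,0,0.05,0],[0,0,0.1,0],[0,0,0.1,0]]]'|grep -E "pos|force"
```

```text
eef_pos: [616.0, 0.2, 40.9]
force: [-0.4, -0.5, -0.5]
gripper_force: 59.0
eef_pos: [616.0, 0.3, 40.0]
force: [0.3, 1.5, -0.9]
gripper_force: 59.0
eef_pos: [616.0, 0.3, 39.0]
force: [0.0, 0.2, -1.2]
gripper_force: 59.0
```

```bash
for i in 1; do python3 -m inch '[[[0,0,0.05,0],[0,0,0.1,0],[0,0,0.1,0]]]'|grep -E "pos|force"; done; python3 -m inch '[[[0,0,0.05,0],[0,0,0.1,0],[0,0,0.1,0]]]'|grep -E "pos|force"
```

```text
eef_pos: [616.0, 0.3, 38.0]
force: [-0.1, -0.0, -1.1]
gripper_force: 59.0
eef_pos: [615.9, 0.3, 37.0]
force: [-0.3, -0.2, -1.2]
gripper_force: 59.0
```

```bash
python3 -m inch '[[[0,0,0.05,0],[0,0,0.1,0],[0,0,0.1,0]]]'|grep -E "pos|force"; python3 -m inch '[[[0,0,0.05,0],[0,0,0.1,0],[0,0,0.1,0]]]'|grep -E "pos|force";  python3 -m inch '[[[0,0,0.05,0],[0,0,0.1,0],[0,0,0.1,0]]]'|grep -E "pos|force"
```

```text
eef_pos: [615.8, 0.2, 36.0]
force: [-1.2, 1.4, -1.6]
gripper_force: 59.0
eef_pos: [615.8, 0.2, 34.9]
force: [-0.8, -0.5, -0.1]
gripper_force: 59.0
eef_pos: [615.9, 0.2, 34.0]
force: [-1.3, 1.5, -1.4]
gripper_force: 58.9
```

```bash
python3 - <<'E'
from h import *
import pickle
W=camera_params("wrist");im=get_image("wrist");cv2.imwrite("pics/w16.png",im);pickle.dump(W,open("w16.pkl","wb"))
p,T=tool();print(p);g=cv2.cvtColor(im,cv2.COLOR_BGR2GRAY)
# width of tyre & shaft in px just in front -> height
for y in (30,40,46,50,52,54,56,60,64,68):
    u0,v0=px(W,[(p[0]-0.03*y,y,40)])[0];v=int(round(v0));print(y,v,int(u0),g[v,int(u0)-24:int(u0)+25:2].tolist())
E
```

```text
[6.15887499e+02 2.33318748e-01 3.40050798e+01]
30 210 322 [52, 53, 50, 53, 55, 49, 52, 50, 51, 46, 50, 51, 48, 49, 47, 44, 46, 45, 44, 43, 45, 43, 45, 43, 39]
40 190 322 [60, 62, 59, 61, 63, 58, 60, 58, 59, 58, 60, 56, 57, 53, 56, 53, 53, 52, 51, 51, 50, 47, 46, 46, 45]
46 177 322 [67, 68, 69, 70, 67, 67, 67, 67, 66, 64, 63, 62, 60, 59, 59, 57, 56, 56, 56, 54, 53, 50, 50, 49, 47]
50 169 322 [73, 73, 73, 75, 72, 72, 73, 68, 70, 67, 67, 66, 64, 64, 62, 61, 59, 59, 58, 55, 55, 55, 51, 54, 51]
52 165 322 [74, 75, 73, 76, 84, 124, 149, 153, 162, 167, 174, 176, 178, 178, 170, 164, 165, 156, 134, 89, 57, 56, 53, 53, 50]
54 160 322 [125, 110, 89, 102, 108, 136, 135, 157, 112, 123, 134, 141, 143, 140, 133, 120, 116, 171, 134, 137, 100, 91, 62, 92, 115]
56 156 322 [152, 149, 141, 137, 127, 124, 124, 123, 120, 142, 157, 162, 160, 155, 145, 126, 103, 122, 120, 122, 125, 141, 155, 164, 173]
60 147 322 [163, 162, 162, 161, 160, 161, 160, 114, 125, 144, 157, 166, 160, 155, 146, 127, 110, 143, 158, 183, 182, 183, 181, 183, 183]
64 138 322 [161, 162, 163, 164, 163, 161, 169, 120, 126, 147, 158, 161, 161, 155, 147, 127, 105, 143, 155, 182, 180, 183, 181, 177, 172]
68 129 322 [151, 153, 156, 157, 156, 156, 156, 141, 132, 148, 160, 165, 162, 156, 147, 129, 108, 157, 158, 158, 157, 157, 157, 157, 157]
```

```bash
python3 - <<'E'
from h import *
import pickle
def prof(n,p,y,zc):
    W=pickle.load(open(f"w{n}.pkl","rb"));g=cv2.cvtColor(cv2.imread(f"pics/w{n}.png"),cv2.COLOR_BGR2GRAY)
    u0,v0=px(W,[(p[0],y,zc)])[0];v=int(round(v0));print(n,y,"v",v,"u0",int(u0));print(g[v,int(u0)-45:int(u0)+46].tolist())
prof(16,(615.9,0),47,40);prof(16,(615.9,0),57,34);prof(16,(615.9,0),67,34)
p,T=pickle.load(open("t14.pkl","rb"))
prof(14,p,-93,p[2]+6);prof(14,p,-80,p[2]+6)
E
```

```text
16 47 v 175 u0 325
[122, 121, 120, 121, 119, 120, 122, 120, 120, 120, 124, 121, 121, 120, 121, 121, 99, 70, 70, 70, 70, 70, 70, 72, 72, 70, 70, 70, 66, 66, 67, 68, 66, 66, 65, 66, 66, 65, 63, 62, 65, 63, 63, 59, 62, 62, 59, 58, 61, 58, 57, 54, 56, 58, 56, 51, 52, 54, 53, 53, 49, 50, 51, 47, 52, 48, 48, 50, 95, 117, 119, 120, 119, 117, 118, 118, 118, 118, 118, 119, 119, 118, 117, 118, 119, 120, 120, 161, 188, 188, 190]
16 57 v 152 u0 325
[181, 179, 180, 176, 166, 162, 161, 160, 161, 163, 162, 161, 161, 163, 159, 161, 161, 161, 161, 162, 160, 161, 160, 160, 160, 160, 160, 159, 160, 160, 160, 140, 122, 119, 124, 134, 144, 153, 158, 162, 163, 163, 160, 158, 153, 150, 146, 137, 127, 113, 105, 110, 122, 128, 160, 182, 182, 181, 182, 183, 183, 182, 183, 182, 183, 183, 183, 183, 182, 184, 182, 183, 184, 181, 183, 184, 183, 184, 183, 182, 183, 174, 165, 164, 165, 163, 164, 166, 144, 100, 86]
16 67 v 130 u0 326
[104, 103, 104, 105, 105, 105, 109, 107, 109, 109, 110, 108, 112, 117, 118, 119, 118, 120, 119, 116, 124, 128, 127, 126, 127, 127, 127, 126, 126, 127, 127, 118, 121, 131, 140, 150, 154,
[... 469 characters left out ...]
 56, 55, 57, 52, 54, 53, 51, 53, 53, 51, 52, 47, 49, 48, 47, 47, 48, 47, 48, 46, 43, 44, 44, 43, 44, 42, 42, 43, 40, 41, 104, 134, 132, 134, 133, 134, 134, 134, 132, 134, 135, 134, 133, 132, 133, 131, 135, 134, 133, 134, 134]
14 -80 v 145 u0 323
[130, 129, 131, 129, 131, 129, 131, 130, 131, 130, 130, 133, 131, 129, 131, 129, 130, 129, 129, 129, 129, 129, 127, 128, 128, 129, 128, 127, 127, 126, 131, 130, 129, 129, 124, 110, 101, 114, 121, 124, 131, 133, 136, 138, 137, 136, 135, 133, 128, 125, 116, 105, 96, 116, 129, 131, 129, 131, 131, 132, 132, 131, 132, 131, 133, 134, 134, 134, 134, 133, 132, 134, 134, 133, 133, 133, 134, 133, 135, 134, 132, 134, 134, 134, 135, 133, 133, 135, 135, 136, 135]
```

Sign slip on my side: the TCP sits 6 mm below the roller's centre, so seating should come at TCP z of about 28. I'll continue down.

```bash
python3 -m inch '[[[0,0,0.15,0],[0,0,0.3,0],[0,0,0.45,0],[0,0,0.5,0],[0,0,0.5,0]]]'|grep -E "pos|force"; python3 -m inch '[[[0,0,0.05,0],[0,0,0.1,0],[0,0,0.1,0]]]'|grep -E "pos|force";  python3 -m inch '[[[0,0,0.05,0],[0,0,0.1,0],[0,0,0.1,0]]]'|grep -E "pos|force"
```

```text
eef_pos: [615.9, 0.2, 28.8]
force: [-1.8, -0.8, -0.7]
gripper_force: 58.9
eef_pos: [616.0, 0.2, 28.1]
force: [-1.3, -0.7, -2.0]
gripper_force: 58.9
eef_pos: [616.0, 0.2, 27.9]
force: [-2.5, -1.1, 5.2]
gripper_force: 59.6
```

```bash
python3 -m inch '[[[0,0,-0.1,0],[0,0,-0.1,0],[0,0,-0.1,0],[0,0,-0.1,0],[0,0,-0.1,0],[0,0,-0.1,0]]]' 5|grep -E "pos|width"; python3 -m inch '[[[0,0,-0.5,0],[0,0,-2,0],[0,0,-4,0],[0,0,-7,0],[0,0,-10,0],[0,0,-13,0],[0,0,-15,0],[0,0,-15,0]]]';  python3 - <<'E'
from h import *
import pickle
W=camera_params("wrist");im=get_image("wrist");cv2.imwrite("pics/w17.png",im);pickle.dump(W,open("w17.pkl","wb"))
p,T=tool();print(p)
roller(W,im,615.5,0.2,34)
g=cv2.cvtColor(im,cv2.COLOR_BGR2GRAY)
u0,v0=px(W,[(615.5,0,34)])[0];print(u0,v0)
for y in range(-84,85,4):
    q=px(W,[(615.5-0.03*y+d,y,38) for d in(-8,-4,0,4,8)]).round().astype(int);print(y,[int(g[v,u]) for u,v in q if 0<=v<400])
E
```

```text
eef_pos: [616.1, 0.3, 28.1]
width: 50.2
clock: 30.4
eef_pos: [619.4, 3.4, 184.4]
tool_rot: [3.138, 0.008, 1.603]
force: [0.3, 1.7, -0.4]
width: 50.2
gripper_force: 0.0
[618.31053082   2.54867584 181.90942745]
area 406 cent [623.2 -26.6] ends [618.8   4. ] [620.5 -49.7] wid 15.1 len 53.7 heading 91.8
318.0555264767758 186.77030196244777
-84 [107, 126, 125, 125, 87]
-80 [89, 110, 87, 107, 88]
-76 [90, 111, 89, 88, 88]
-72 [89, 88, 90, 88, 86]
-68 [136, 138, 138, 138, 137]
-64 [152, 98, 147, 114, 148]
-60 [152, 134, 148, 112, 141]
-56 [148, 112, 148, 113, 156]
-52 [84, 82, 126, 81, 113]
-48 [72, 53, 50, 47, 51]
-44 [52, 51, 50, 48, 48]
-40 [52, 50, 50, 51, 50]
-36 [53, 55, 52, 51, 48]
-32 [50, 53, 53, 48, 46]
-28 [53, 55, 53, 51, 48]
-24 [56, 55, 54, 52, 49]
-20 [54, 55, 54, 52, 50]
-16 [55, 53, 51, 50, 47]
-12 [56, 55, 56, 51, 50]
-8 [57, 54, 56, 50, 52]
-4 [59, 57, 58, 54, 49]
0 [60, 58, 54, 53, 51]
4 [60, 59, 58, 54, 49]
8 [61, 58, 58, 55, 51]
12 [62, 60, 61, 54, 52]
16 [63, 62, 59, 56, 54]
20 [63, 63, 59, 60, 55]
24 [66, 63, 62, 60, 55]
28 [65, 65, 63, 60, 55]
32 [68, 68, 62, 62, 57]
36 [67, 64, 63, 62, 56]
40 [69, 69, 64, 62, 60]
44 [68, 68, 67, 62, 60]
48 [73, 70, 68, 64, 60]
52 [73, 72, 71, 68, 60]
56 [132, 106, 131, 104, 115]
60 [146, 111, 144, 112, 166]
64 [142, 112, 149, 111, 166]
68 [150, 133, 147, 116, 152]
72 [178, 175, 147, 121, 174]
76 [147, 132, 170, 173, 173]
80 [117, 130, 130, 116, 115]
84 [194, 166, 169, 172, 173]
```

The long roller lies in both slots. Next is the short roller.

```bash
python3 -m inch '[[[19,-8.2,0,0],[19,-8.2,0,0],[19,-8.2,0,0],[19,-8.2,0,0],[19,-8.2,0,0],[19,-8.2,0,0]]]' >/dev/null;python3 -m inch '[[[18.9,-8.1,0,17],[18.9,-8.1,0,17],[18.9,-8.1,0,17],[18.9,-8.1,0,17],[18.9,-8.1,0,17],[18.9,-8.1,0,17],[18.9,-8.1,0,17],[18.9,-8.1,0,17]]]'; python3 - <<'E'
from h import *
import pickle
W=camera_params("wrist");im=get_image("wrist");cv2.imwrite("pics/w18.png",im);pickle.dump(W,open("w18.pkl","wb"))
p,T=tool();print(p,np.degrees(np.arctan2(T[1,0],T[0,0])),sensors.read_state()['qpos'].round(2));roller(W,im,443,376)
g=cv2.cvtColor(im,cv2.COLOR_BGR2GRAY);h=np.radians(74.8)
for t in range(-56,57,4):
    q=px(W,[(443.2+t*np.cos(h)-d*np.sin(h),376.1+t*np.sin(h)+d*np.cos(h),12 if d else 24) for d in(-16,-12,-8,0,8,12,16)]).round().astype(int);print(t,[int(g[v,u]) for u,v in q if 0<=v<400 and 0<=u<640])
E
```

```text
clock: 31.62
eef_pos: [441.7, 374.2, 174.7]
tool_rot: [-3.139, 0.013, 1.307]
force: [-0.8, -0.0, 0.8]
width: 50.1
gripper_force: 0.0
[442.40567445 373.36894751 174.70260677] 74.75777766304077 [-0.2   0.77 -0.94  1.75  0.72  1.02 -1.68]
area 400 cent [447.3 366.3] ends [453.6 398. ] [439.2 343.7] wid 12.2 len 56.1 heading 75.2
-56 [130, 127, 131, 130, 133, 128, 130]
-52 [129, 128, 131, 91, 131, 127, 129]
-48 [131, 127, 128, 89, 129, 130, 129]
-44 [129, 121, 92, 145, 130, 131, 127]
-40 [130, 91, 85, 148, 128, 127, 129]
-36 [131, 101, 77, 148, 99, 127, 129]
-32 [131, 90, 52, 102, 60, 128, 126]
-28 [129, 83, 41, 53, 55, 95, 128]
-24 [128, 81, 43, 55, 50, 97, 125]
-20 [123, 65, 45, 50, 53, 80, 129]
-16 [113, 66, 46, 51, 54, 81, 129]
-12 [113, 66, 47, 48, 56, 81, 127]
-8 [113, 66, 49, 51, 57, 82, 128]
-4 [120, 64, 45, 56, 55, 82, 128]
0 [115, 62, 48, 54, 57, 83, 126]
4 [114, 65, 46, 57, 55, 83, 128]
8 [114, 64, 50, 52, 60, 81, 126]
12 [113, 62, 47, 59, 62, 82, 124]
16 [112, 75, 50, 53, 59, 72, 126]
20 [113, 89, 49, 59, 64, 75, 127]
24 [112, 108, 51, 60, 64, 75, 124]
28 [119, 114, 110, 142, 130, 128, 126]
32 [118, 109, 110, 151, 127, 127, 126]
36 [124, 111, 111, 150, 127, 126, 125]
40 [127, 127, 111, 151, 128, 127, 125]
44 [129, 129, 111, 151, 127, 126, 128]
48 [127, 127, 120, 119, 125, 128, 126]
52 [129, 130, 120, 124, 126, 129, 129]
56 [131, 128, 128, 126, 127, 126, 126]
```

```bash
python3 -m inch '[[[0,0,4,0],[0,0,8,0],[0,0,11.5,0],[0,0,14,0],[0,0,15.5,0],[0,0,16,0],[0,0,16,0],[0,0,16,0]]]';  python3 -c "
from h import *
shift((442.6,373.9,5.5))"
```

```text
clock: 32.33
eef_pos: [441.7, 374.0, 16.5]
tool_rot: [-3.14, 0.009, 1.305]
force: [-0.4, -0.6, -0.0]
width: 50.1
gripper_force: 0.0
shift cm [0.03 0.09 1.1 ] toolx [ 0.262  0.965 -0.009] tooly [ 0.965 -0.262 -0.002]
```

```bash
python3 -m inch '[[[0,0.1,0.5,0],[0,0.1,0.9,0],[0,0.1,1.1,0],[0,0.1,1.1,0],[0,0.1,1.1,0]]]'|grep pos;python3 -m inch '[[[0,0,0,0],[0,0,0,0],[0,0,0,0],[0,0,0,0],[0,0,0,0],[0,0,0,0],[0,0,0,0]]]' 1.8; python3 -m inch '[[[0,0,-0.3,0],[0,0,-0.8,0],[0,0,-2,0],[0,0,-4,0],[0,0,-6,0],[0,0,-9,0],[0,0,-11,0],[0,0,-12,0]]]'; python3 - <<'E'
from h import *
import pickle
W=camera_params("wrist");im=get_image("wrist");cv2.imwrite("pics/w19.png",im);pickle.dump(W,open("w19.pkl","wb"))
p,T=tool();print(p,np.degrees(np.arctan2(T[1,0],T[0,0])))
g=cv2.cvtColor(im,cv2.COLOR_BGR2GRAY)
for t in range(10,56,2):
    q=px(W,[p+T@np.array([t,d,-6]) for d in(-8,0,8)]).round().astype(int);print(t,[int(g[v,u]) for u,v in q])
print("short carrier");W13=pickle.load(open("w13.pkl","rb"))
fit(W13,[(450,220),(528,232),(506,312),(429,298)],[(-48,64,10),(48,64,10),(48,-64,10),(-48,-64,10)],(634,-265))
E
```

```text
eef_pos: [441.8, 373.4, 4.6]
clock: 33.33
eef_pos: [441.9, 373.5, 4.8]
tool_rot: [-3.14, 0.01, 1.306]
force: [0.1, -0.4, 5.9]
width: 22.1
gripper_force: 58.8
clock: 34.0
eef_pos: [442.9, 375.9, 127.9]
tool_rot: [-3.141, 0.007, 1.307]
force: [-0.1, -0.2, -1.6]
width: 21.7
gripper_force: 58.8
[443.3609704  376.15402458 128.38968445] 74.85079745333033
10 [41, 42, 41]
12 [44, 41, 38]
14 [39, 42, 37]
16 [45, 43, 38]
18 [44, 45, 41]
20 [48, 47, 41]
22 [47, 48, 42]
24 [52, 43, 44]
26 [59, 172, 93]
28 [172, 142, 173]
30 [100, 142, 127]
32 [132, 142, 133]
34 [131, 141, 131]
36 [131, 143, 131]
38 [133, 141, 132]
40 [134, 142, 131]
42 [132, 140, 136]
44 [129, 143, 134]
46 [131, 144, 131]
48 [132, 119, 133]
50 [131, 133, 134]
52 [132, 132, 133]
54 [133, 130, 133]
short carrier
x,y,yawdeg [ 633.8 -261.3] -5.67 rms px 4.91
```

```bash
python3 -m inch '[[[-0.8,0.5,-0.5,0],[-2.5,1.5,-1,0],[-5,3,-1,0],[-8,5,-1,0],[-11,6.8,-1,0],[-14,8.7,-1,0],[-17,10.5,-1,0],[-20,12.4,-1,0]]]' >/dev/null;python3 -m inch '[[[-3,1.9,0,0],[-6,3.7,0,0],[-9,5.6,0,0],[-12,7.4,0,0],[-15,9.3,0,0],[-18,11.1,0,0],[-21,13,0,0],[-24,14.8,0,0]]]' >/dev/null;python3 -m inch '[[[-2,1.3,0,-2],[-4,2.5,0,-4],[-5.5,3.4,0,-6],[-6,4,0,-6],[-6,4,0,-6],[-6,4,0,-6]]]'; python3 - <<'E'
from h import *
import pickle
W=camera_params("wrist");im=get_image("wrist");cv2.imwrite("pics/w20.png",im);pickle.dump(W,open("w20.pkl","wb"))
p,T=tool();print(p,np.degrees(np.arctan2(T[1,0],T[0,0])),sensors.read_state()['qpos'].round(2));shift((634,-262,130))
print(px(W,[(634,-262,10)]));cream(W,im,634,-262)
E
```

```text
clock: 35.88
eef_pos: [612.0, -188.7, 138.1]
tool_rot: [-3.136, 0.009, 1.41]
force: [0.2, 1.4, -0.8]
width: 22.0
gripper_force: 58.8
[ 612.17419201 -187.7727171   138.48983891] 80.92487385237129 [ 0.77  0.91 -0.97  1.61  0.84  1.09 -0.6 ]
shift cm [-6.98  3.33  0.9 ] toolx [ 0.158  0.987 -0.009] tooly [ 0.987 -0.158 -0.005]
[[356.3347991  255.59834521]]
[ 334  198   85   99 4012] ((670.6239013671875, -251.34735107421875), (66.08678436279297, 133.3910369873047), 19.41014862060547)
quad px [[334, 198], [406, 200], [418, 216], [408, 296], [389, 293]]
```

```bash
python3 -m inch '[[[-1.5,0.8,0,0],[-3.5,1.7,0,0],[-5.5,2.7,0.3,0],[-6.6,3.2,0.6,0],[-7,3.3,0.9,0],[-7,3.3,0.9,0],[-7,3.3,0.9,0]]]'; cat > edges.py <<'E'
from h import *
import pickle,sys
W=camera_params("wrist");im=get_image("wrist");cv2.imwrite("pics/w21.png",im);pickle.dump(W,open("w21.pkl","wb"))
p,T=tool();print(p,np.degrees(np.arctan2(T[1,0],T[0,0])))
b=im[:,:,0].astype(int);r=im[:,:,2].astype(int)
def cr(x,y):
    u,v=px(W,[(x,y,10)])[0].round().astype(int); return r[v,u]-b[v,u] if 0<=u<640 and 0<=v<400 else 0
for y in range(-250,-191,6):
    k=np.array([x for x in range(565,712) if cr(x,y)>12]); print(y,"x",k.min() if len(k) else None,k.max() if len(k) else None)
for x in range(600,690,8):
    k=np.array([y for y in range(-240,-165) if cr(x,y)>12]); print(x,"ymax",k.max() if len(k) else None)
cream(W,im,634,-245)
E
python3 edges.py
```

```text
clock: 36.52
eef_pos: [633.8, -261.9, 130.3]
tool_rot: [-3.137, 0.009, 1.413]
force: [-1.0, 0.2, -1.4]
width: 21.4
gripper_force: 58.9
[ 634.09351376 -261.58521382  130.66326719] 80.99876631550241
-250 x 587 682
-244 x 588 692
-238 x 590 698
-232 x 590 698
-226 x 591 687
-220 x 593 688
-214 x 593 689
-208 x 594 661
-202 x 596 629
-196 x None None
600 ymax -198
608 ymax -199
616 ymax -200
624 ymax -202
632 ymax -203
640 ymax -204
648 ymax -206
656 ymax -208
664 ymax -209
672 ymax -210
680 ymax -211
688 ymax -213
[  268   127   124   127 10103] ((638.6761474609375, -264.613037109375), (119.84632873535156, 108.79185485839844), 81.00059509277344)
quad px [[378, 128], [391, 146], [383, 248], [273, 253], [268, 128]]
```

```bash
python3 -m inch '[[[-0.3,-0.1,0,0.7],[-0.5,-0.1,0.8,0.7],[-0.5,-0.1,2,0.7],[-0.5,-0.1,3.5,0.7],[-0.5,-0.1,4.8,0.7],[-0.5,-0.1,5.8,0.7],[-0.5,-0.1,6.2,0.7],[-0.5,-0.1,6.2,0.7]]]'; python3 -m inch '[[[0,0,0.3,0],[0,0,0.6,0],[0,0,1,0],[0,0,1.4,0],[0,0,1.7,0],[0,0,1.8,0],[0,0,1.8,0]]]'; python3 - <<'E'
from h import *
p,T=tool();print(p,np.degrees(np.arctan2(T[1,0],T[0,0])))
W=camera_params("wrist");im=get_image("wrist");cv2.imwrite("pics/w22.png",im)
g=cv2.cvtColor(im,cv2.COLOR_BGR2GRAY)
for t in range(14,60,4):
    q=px(W,[p+T@np.array([t,d,-7]) for d in range(-18,19,3)]).round().astype(int);print(t,[int(g[v,u]) for u,v in q])
E
```

```text
clock: 37.23
eef_pos: [631.2, -269.1, 66.6]
tool_rot: [-3.135, 0.01, 1.399]
force: [0.2, 0.4, -0.7]
width: 21.8
gripper_force: 58.9
clock: 37.82
eef_pos: [631.8, -269.6, 50.3]
tool_rot: [-3.138, 0.01, 1.399]
force: [-0.2, 0.5, -0.1]
width: 21.6
gripper_force: 58.9
[ 631.83501203 -269.6374518    50.26181012] 80.14336415549471
14 [166, 166, 135, 45, 42, 41, 39, 40, 40, 39, 38, 153, 154]
18 [194, 143, 48, 49, 49, 48, 49, 44, 46, 44, 38, 85, 109]
22 [206, 197, 128, 55, 53, 48, 49, 48, 45, 41, 59, 106, 111]
26 [206, 167, 115, 58, 97, 171, 165, 167, 140, 45, 48, 95, 111]
30 [160, 130, 90, 61, 159, 110, 133, 112, 160, 87, 71, 70, 108]
34 [194, 143, 140, 122, 139, 109, 135, 111, 113, 112, 111, 110, 112]
38 [153, 139, 124, 141, 142, 105, 134, 114, 114, 112, 134, 148, 126]
42 [151, 143, 140, 140, 140, 107, 136, 117, 145, 154, 153, 151, 105]
46 [155, 161, 147, 145, 140, 109, 136, 116, 153, 150, 146, 164, 113]
50 [148, 148, 146, 147, 146, 141, 140, 142, 145, 146, 147, 146, 146]
54 [182, 161, 128, 128, 147, 149, 111, 134, 133, 132, 165, 175, 173]
58 [160, 161, 138, 159, 162, 168, 176, 178, 179, 179, 180, 180, 182]
```

```bash
python3 -m inch '[[[0.15,0,0,0],[0.3,0,0.2,0],[0.3,0,0.5,0],[0.3,0,0.9,0],[0.3,0,1.2,0],[0.3,0,1.4,0],[0.3,0,1.4,0]]]'|grep -E "pos|force"; python3 -m inch '[[[0,0,0.2,0],[0,0,0.4,0],[0,0,0.6,0],[0,0,0.7,0],[0,0,0.7,0]]]'|grep -E "pos|force"; python3 -m inch '[[[0,0,0.05,0],[0,0,0.1,0],[0,0,0.1,0]]]'|grep -E "pos|force"
```

```text
eef_pos: [632.0, -266.8, 35.8]
force: [-0.4, 0.7, -1.6]
gripper_force: 58.9
eef_pos: [632.3, -266.9, 29.3]
force: [-0.3, 0.9, -1.1]
gripper_force: 58.9
eef_pos: [632.5, -266.9, 28.6]
force: [0.1, 0.1, -0.5]
gripper_force: 58.9
```

```bash
python3 -m inch '[[[0,0,0.05,0],[0,0,0.1,0],[0,0,0.1,0]]]'|grep -E "pos|force";python3 -m inch '[[[0,0,0.05,0],[0,0,0.1,0],[0,0,0.1,0]]]'|grep -E "pos|force"; python3 -m inch '[[[0,0,0.02,0],[0,0,0.05,0],[0,0,0.05,0]]]'|grep -E "pos|force"
```

```text
eef_pos: [632.4, -266.9, 27.5]
force: [0.5, 0.1, -0.8]
gripper_force: 58.9
eef_pos: [632.5, -266.9, 26.9]
force: [-0.0, -0.5, 1.3]
gripper_force: 59.0
eef_pos: [632.6, -266.9, 26.8]
force: [-0.9, -0.3, 4.5]
gripper_force: 59.2
```

```bash
python3 -m inch '[[[0,0,-0.05,0],[0,0,-0.05,0],[0,0,-0.05,0],[0,0,-0.05,0],[0,0,-0.05,0],[0,0,-0.05,0]]]' 5|grep -E "pos|width"; python3 -m inch '[[[0,0,-0.5,0],[0,0,-2,0],[0,0,-4,0],[0,0,-7,0],[0,0,-10,0],[0,0,-13,0],[0,0,-15,0],[0,0,-15,0]]]';  python3 - <<'E'
from h import *
W=camera_params("wrist");im=get_image("wrist");cv2.imwrite("pics/w23.png",im)
g=cv2.cvtColor(im,cv2.COLOR_BGR2GRAY);h=np.radians(80.3)
for t in range(-60,61,4):
    q=px(W,[(632+t*np.cos(h)-d*np.sin(h),-268+t*np.sin(h)+d*np.cos(h),38) for d in(-8,-4,0,4,8)]).round().astype(int);print(t,[int(g[v,u]) for u,v in q if 0<=v<400])
S=camera_params("scene");s=get_image("scene");D=camera_params("side");d=get_image("side");cv2.imwrite("pics/sceneF.png",s);cv2.imwrite("pics/sideF.png",d)
y=np.radians(-6.85)
loc=lambda a,b,z:(617.5+a*np.cos(y)-b*np.sin(y),273.8+a*np.sin(y)+b*np.cos(y),z)
for C,I in((S,s),(D,d)):  # board top colours at corners, and just outside
    for a,b in((36,0),(36,20),(25,30),(-25,30),(-25,-30),(25,-30),(0,0),(46,56)):
        u,v=px(C,[loc(a,b,46)])[0].round().astype(int);print((a,b),I[v,u],end=" ")
    print()
E
```

```text
eef_pos: [632.4, -266.8, 26.4]
width: 49.8
clock: 41.03
eef_pos: [636.5, -264.9, 183.8]
tool_rot: [3.135, 0.011, 1.399]
force: [0.6, 0.3, 0.1]
width: 50.1
gripper_force: 0.0
-60 [126, 120, 102, 99, 101]
-56 [100, 101, 99, 99, 100]
-52 [101, 101, 100, 100, 101]
-48 [131, 132, 132, 131, 153]
-44 [191, 113, 169, 120, 155]
-40 [197, 120, 171, 119, 161]
-36 [164, 120, 173, 124, 159]
-32 [114, 85, 133, 92, 128]
-28 [89, 72, 81, 80, 130]
-24 [59, 57, 65, 65, 68]
-20 [58, 58, 64, 63, 66]
-16 [58, 63, 67, 69, 67]
-12 [61, 64, 66, 69, 67]
-8 [58, 63, 68, 69, 68]
-4 [61, 66, 70, 69, 72]
0 [62, 66, 66, 69, 71]
4 [65, 67, 70, 73, 78]
8 [64, 67, 72, 75, 76]
12 [65, 70, 75, 75, 76]
16 [68, 71, 74, 78, 78]
20 [65, 70, 74, 76, 78]
24 [69, 74, 80, 81, 80]
28 [69, 85, 89, 81, 81]
32 [147, 111, 146, 148, 140]
36 [196, 134, 168, 152, 161]
40 [191, 135, 168, 144, 159]
44 [160, 117, 168, 157, 158]
48 [153, 123, 166, 186, 182]
52 [194, 193, 182, 194, 183]
56 [194, 192, 191, 177, 177]
60 [128, 130, 130, 132, 130]
(36, 0) [88 96 88] (36, 20) [121 125 118] (25, 30) [ 71 103  55] (-25, 30) [110 120 106] (-25, -30) [53 88 37] (25, -30) [60 96 42] (0, 0) [72 75 72] (46, 56) [71 73 67] 
(36, 0) [180 182 190] (36, 20) [203 209 217] (25, 30) [54 99 22] (-25, 30) [52 99 19] (-25, -30) [ 55 101  22] (25, -30) [53 99 19] (0, 0) [183 185 188] (46, 56) [184 213 225]
```

```bash
python3 -c "
from h import *
print(order.finish_job())"
```

```text
the job is handed in; nothing more can be done
None
```

Both boards are seated on the posts with their plug strips at the cable opening and both rollers lie in their bearings, so I handed the job in at about 41 s; I saw no sign of contact with the multimeter or dish but took no final look at them, and the last placements were confirmed by force, height and pixel readings because my 14 picture views were used up.

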